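# Refit the drip grid of the pitcher rinser

### The arm

A 6-joint arm with a two-finger parallel gripper is mounted at the origin on a cart in front of the work surface, level with it; the furniture and walls round the work are solid. World frame = base frame: x ahead of the robot, y to its left, z up, the work surface at z = 0. Lengths are in m, angles in rad, forces in N, time in s.
With the tool pointing down it reaches from about 0.4 to 0.825 m from the base axis. Payload 7 kg.
Tool frame: the origin (TCP) lies at the very end of the fingers, on their centre line; the grasp point (between the pads) lies 19 mm behind it (arm.pinch_z is the z of the grasp point in the tool frame, in m); z points along the fingers, y is the direction in which the jaws open and shut (so a half turn about z gives the same grasp; the last joint's range is limited). The gripper opens to 88 mm and grips with 3 to 60 N. Pads are 19 mm wide; open, the fingers measure 130 mm over their backs; the gripper's body (78 mm by 193 mm) begins 47 mm behind the grasp point.
Start: joints at [0.288, 0.359, 0.012, 0, -1.224, -0.288], TCP at [0.675, -0, 0.227] pointing down, gripper open.
Joint ranges: [-3.07, 3.07], [-1.43, 2.12], [-1.02, 1.25], [-3.03, 1.67], [-3.05, -0], [-3.03, 3.03]. Speed limits (rad/s): [2.39, 2.39, 3.01, 3.14, 3.14, 3.14].

### API

Orientations are given as [roll, pitch, yaw] about the fixed x, y, z axes, in that order (R = Rz(yaw) Ry(pitch) Rx(roll)).
In Python, from station import arm gives the robot as it stands.
- The arm moves only by the tool drive_tool, never from a script. Its argument "targets" is a list of rows, each a list of 6 numbers: the shift along the world's x, y, z in units of 0.04 m (1.0 is 0.04 m), then the turn, a rotation vector about the world's x, y, z in units of 6 degrees (1.0 is 6 degrees). In form: [[x, y, z, wx, wy, wz], ...]. A call has 1 to 5 rows; each row shifts and turns the commanded pose from where the row before left it; what a row does not reach is not made up. A row lasts 1/8 s, in which the tool goes at most 62.5 mm and 10.7 degrees, less where a joint would pass 70% of its speed; a pose out of reach is approached as far as the arm can. A call with a number of a shift or a turn outside -1 to 1 is refused whole. A call with a gripper value outside its range is refused whole. "claw" is the opening, from 0 (shut) to 1 (fully open), set as the call begins (left out, the last holds). The fingers move at their own pace and stop on an object; "newtons" is the grip in N (left out, the last holds). Time passes only in rows, so rows that do not move let the fingers close. It gives the time, the measured TCP pose, the force and the opening at its end, in the units of the state.
- arm.get_state(): the state, without advancing time (a new reading comes with each control period).
- arm.grab_frame(name): name is "scene" or "side" or "wrist"; returns (picture, depth): 480x640x3 uint8, red, green, blue; 480x640 float32, m along the optical axis (not along the pixel's ray), 0 where there is no reading.
- arm.get_calibration(name): a dict with "mtx" (3x3 intrinsics, pixels), "dist_coeffs" ([k1, k2, p1, p2, k3] as OpenCV has them; the pictures are not rectified), "origin" and "rotation" of the camera in the world. Camera axes: x right, y up, looking along -z (the intrinsics and any distortion apply to the point x, -y, -z); pixel columns grow to the right and rows downward; lengths in m; the calibration is good to about 2 mm. A picture is of the moment at which its call begins: read the wrist's pose just before it. get_calibration takes no time and is no camera call; for the wrist camera it gives the pose at the moment of the call.
- arm.job_done(): hands the job in, once; it reports no verdict.
Trained networks look in the newest picture that a camera, given by its name, has taken for a name from the list of things; names that differ only in an ending like _2 or _b are one class to them, and where a whole thing is asked for, a point or a joint stands for the part that bears it (a point fixed in the world has none). Each returns a list of dicts, best first, with "score" (0 to 1); they miss things now and then, are a little off and sometimes report something else, mostly with a low value. They report only what shows in the picture. A call takes as long as a camera call.
- arm.search_frame(target, camera): "point" ([x, y, z] in m, in the coordinates of the camera as it stood for that picture, good to about 4 mm: the middle of the surface that is visible of it).
- arm.cut_out(target, camera): "pixels" (480x640 bool, what is visible of it).
- arm.landmark_of(target, camera): "point" ([x, y, z] in m, in the coordinates of the camera as it stood for that picture, good to about 4 mm: a listed point, or the origin of a listed thing).
The state is a dict: "t": time; "q": joint angles; "qd": joint speeds; "joint_efforts": joint torques, N m; "eef_pos": TCP position; "ee_rot": TCP orientation; "force": force on the tool from outside, world axes, zero at the start; "moment": the same for the moment, N m; "width": finger opening in m.
Only numpy, scipy, OpenCV 4.12 (cv2) and the standard library are available. Lean on these libraries where they do the work, as an engineer would, in place of code of your own. Each camera call takes 0.05 s, during which the arm holds its last target. There are 200 camera calls.

### The job

Take the washed drip grid out of the draining rack and refit it in the pitcher rinser, skirts down and flat top up: hook its two tongues under the lip at the rinser's rear, lower it gently without letting it fall or slam, and press its front down until it lies flat and both spring catches have snapped back over it. Do not shift the board in the rack, the spray bottle, the steel pitcher or the brass valve.

Things in the scene. Friction and masses are not known exactly. Their poses are not given: they have to be found in the camera images.
- grid: stainless drip grid, 250 g: flat bar grid 150 (x) x 124 (y) x 8 mm (z), origin in mid-plate; z out of its top face, x towards its tongues. Under it two 4 mm skirts along the side edges (outer faces y = +-62 mm, x -60 to 60 mm) reach down to z = -16 mm. Central opening x +-28, y +-29 mm. Starts standing on its tongues in the rack, front edge up
- grid_front (a point): middle of the grid's front edge (x = -75 mm, mid-thickness); the front 25 mm are a plain solid strip 8 mm thick: grip here
- rinser: pitcher rinser, a fixed stainless tray 193 x 156 x 32 mm; origin on the table below the centre of the seated grid; x to its rear (roughly away from the robot), z up. Pocket x -77 to 91 mm, y +-65 mm, floor at z = 12 mm, walls to 32 mm (flush with the seated grid). A fixed spray head (radius 17 mm, top at z = 41 mm) stands at x = y = 0
- rinser_seat (a point): where the origin of the seated grid lies (x, y = 0, z = 28 mm in the rinser), with the axes of the rinser; a seated grid has the same axes as this
- rinser_front (a point): where grid_front lies when the grid is seated. The front wall here (x -90 to -77 mm) has a finger notch, y +-24 mm, down to z = 19 mm; the catches sit beside it
- catch_left (a joint): spring catch at y = +41 mm of the rinser, 26 mm wide: nose sloping at 60 degrees from its tip (x = -70, z = 35 mm) up to x = -78, z = 49 mm; underside 1.5 mm above the seated grid. 0 = sprung in over the pocket, grows to 0.010 m as it is pushed towards the front; spring 1.6 N at 0, 3.2 N at 0.010
- catch_right (a joint): the same at y = -41 mm
- rack: fixed draining rack in a grey drip tray, 200 x 150 mm; origin on the table below the grid's slot; x is the direction the grid's top face looks; wire hoops 95 mm high and 42 mm wide every 17 mm along x; the tongues stand on rails at z = 18 mm
- board: small white board, 120 x 95 x 10 mm, standing in the rack at x = 68 mm from the grid; origin under its middle; leave it
- milk_pitcher: steel steaming pitcher 104 mm high at the back, origin under its body; leave it
- ball_valve: brass ball valve with lever, 38 x 119 x 56 mm, between rack and rinser, origin under its middle; leave it
- grid_tongues (a point): midway between the tips of the grid's two tongues (x = 89 mm, mid-thickness); tongues 4 mm thick, 22 mm wide, centred at y = +-35 mm, reaching 14 mm out of the rear edge x = 75 mm
- rinser_lip (a point): middle of the free edge of the lip over the pocket's rear, at its underside (x = 78, z = 31.5 mm in the rinser); the lip is 5 mm thick and runs back to the rear wall at x = 91 mm
- spray_bottle: spray bottle 278 mm high at the back of the table, origin under its middle; leave it

How it is judged:
By the outcome, as a careful person would: the job done as asked, in the order asked, and still so for the second after the job is handed in, with the robot touching nothing.
It also fails if it takes over 61 s, if anything falls off the work surface, if the arm or the gripper's body presses on something with over 40 N, if the wrist force passes 120 N, or if a joint passes its speed limit or range.

## Working session

There is one attempt and no reset: what is moved stays moved. The work goes in short steps, Python scripts to look and compute and a tool call to move; the robot and the scene stay as the last step left them, time stands still between calls to the robot, and variables do not carry over. Pictures are saved under pics/ and viewed, about 8 in all and at most 12, crops included, and the job is handed in when it is done.

Besides the shell and the picture viewer there is one more tool, called after ">>>" as name(argument=value, ...) on one line, values as JSON. drive_tool: Moves the arm, as the interface text tells. Shifts and turns lie within -1 to 1; 1 stands for 0.04 m of shift or 6 degrees of turn. Its arguments: {"type":"object","properties":{"targets":{"type":"array"},"claw":{"type":"number"},"newtons":{"type":"number"}},"required":["targets"]}

```bash
ls; mkdir -p pics; cat > h.py <<'E'
import numpy as np, cv2
from station import arm
from scipy.spatial.transform import Rotation as R
def cam(n):
    c=arm.get_calibration(n); return c,np.array(c["origin"]),np.array(c["rotation"])
def w(n,p):
    c,o,r=cam(n); return o+r@np.array(p)
def cloud(n,depth,mask):
    c,o,r=cam(n); v,u=np.nonzero(mask&(depth>0)); d=depth[v,u]
    k=np.array(c["mtx"],float); x=cv2.undistortPoints(np.stack([u,v],1).astype(float)[:,None],k,np.array(c["dist_coeffs"],float))[:,0]
    P=np.stack([x[:,0]*d,-x[:,1]*d,-d],1); return o+P@r.T
def st():
    s=arm.get_state(); print({k:np.round(s[k],4).tolist() for k in("t","q","eef_pos","ee_rot","force","moment","width")})
E
python3 - <<'E'
from h import *
st(); print(arm.pinch_z)
for n in("scene","side"):
    p,d=arm.grab_frame(n); np.savez(f"{n}0.npz",p=p,d=d)
    cv2.imwrite(f"pics/{n}0.png",p[...,::-1])
    print(n,cam(n)[1].round(3))
    for t in("grid","grid_front","grid_tongues","rinser","rinser_seat","rinser_front","rinser_lip","catch_left","catch_right","rack","board","ball_valve","milk_pitcher","spray_bottle"):
        r=arm.landmark_of(t,n)
        print(t,[(w(n,q["point"]).round(4).tolist(),round(q["score"],2)) for q in r[:2]])
E
```

```text
pics
{'t': 0.0, 'q': [0.2881, 0.3594, 0.0111, -0.0003, -1.2241, -0.2881], 'eef_pos': [0.6745, -0.0, 0.2256], 'ee_rot': [3.1399, -0.0002, -1.5709], 'force': [-0.2374, -0.9637, 0.2732], 'moment': [-0.0594, 0.0267, -0.0267], 'width': 0.088}
-0.0188
scene [ 0.257 -0.497  0.673]
grid [([0.7852, 0.0309, 1.2012], 0.9)]
grid_front [([0.7555, 0.0012, 1.1715], 0.91), ([0.7879, 0.0336, 1.2038], 0.18)]
grid_tongues [([0.8268, 0.0725, 1.2428], 0.65)]
rinser [([0.7813, 0.027, 1.1973], 0.64)]
rinser_seat [([0.77, 0.0157, 1.1859], 0.8)]
rinser_front [([0.6954, -0.0589, 1.1113], 0.66), ([0.78, 0.0257, 1.196], 0.54)]
rinser_lip [([0.8411, 0.0868, 1.2571], 0.7)]Traceback (most recent call last):
  File "<stdin>", line 8, in <module>
ValueError: it knows: ball_valve, board, grid, grid_front, grid_tongues, milk_pitcher, rack, rinser, rinser_front, rinser_lip, rinser_seat, spray_bottle
```

```bash
sed -i 's/np.array(c\["rotation"\])$/R.from_euler("xyz",c["rotation"]).as_matrix()/' h.py
python3 - <<'E'
from h import *
for n in("scene","side"):
    p,d=arm.grab_frame(n); np.savez(f"{n}0.npz",p=p,d=d)
    cv2.imwrite(f"pics/{n}0.png",p[...,::-1])
    print(n,cam(n)[0])
    for t in("grid","grid_front","grid_tongues","rinser","rinser_seat","rinser_front","rinser_lip","rack","board","ball_valve","milk_pitcher","spray_bottle"):
        r=arm.landmark_of(t,n)
        print(t,[(w(n,q["point"]).round(4).tolist(),round(q["score"],2)) for q in r[:2]])
E
```

```text
scene {'mtx': array([[466.47125728,   0.        , 322.56241876],
       [  0.        , 466.47125728, 235.39484783],
       [  0.        ,   0.        ,   1.        ]]), 'dist_coeffs': array([-0.05482284,  0.        ,  0.        ,  0.        ,  0.        ]), 'origin': array([ 0.256861  , -0.49743249,  0.67283846]), 'rotation': array([ 0.86836231,  0.00365645, -0.63560362])}
grid [([0.5967, -0.1739, 0.1073], 0.78)]
grid_front [([0.5948, -0.1806, 0.1818], 0.62)]
grid_tongues [([0.5999, -0.1789, 0.015], 0.74)]
rinser [([0.5878, 0.2046, -0.0037], 0.92), ([0.601, -0.1793, 0.0156], 0.71)]
rinser_seat [([0.5954, 0.2083, 0.0261], 0.84), ([0.6719, -0.1789, 0.0111], 0.65)]
rinser_front [([0.5189, 0.1878, 0.0315], 0.91), ([0.5963, 0.2082, 0.0291], 0.68)]
rinser_lip [([0.6711, 0.2229, 0.0337], 0.74)]
rack [([0.5958, -0.1784, -0.0011], 0.7), ([0.5999, -0.1713, 0.1046], 0.68)]
board [([0.6713, -0.1788, 0.0173], 0.7)]
ball_valve [([0.5608, -0.007, -0.0066], 0.75)]
milk_pitcher [([0.7993, -0.118, 0.0019], 0.6)]
spray_bottle [([0.8029, 0.0294, -0.0035], 0.81)]
side {'mtx': array([[533.97786916,   0.  
[... 172 characters left out ...]
 ,  0.        ,  0.        ,  0.        ]), 'origin': array([0.55096161, 0.87435944, 0.68884737]), 'rotation': array([ 1.00540055, -0.00925254, -3.03826087])}
grid [([0.5995, -0.1825, 0.1065], 0.87)]
grid_front [([0.5908, -0.1782, 0.1849], 0.86)]
grid_tongues [([0.5983, -0.1773, 0.0209], 0.56)]
rinser [([0.593, 0.2058, 0.0001], 0.59)]
rinser_seat [([0.5903, 0.2042, 0.0309], 0.81)]
rinser_front [([0.5181, 0.1906, 0.0326], 0.72)]
rinser_lip [([0.6687, 0.2284, 0.0335], 0.92)]
rack [([0.5998, -0.1765, 0.0024], 0.9)]
board [([0.6665, -0.175, 0.0206], 0.82)]
ball_valve [([0.56, -0.0092, 0.0035], 0.68)]
milk_pitcher [([0.7953, -0.1135, 0.0025], 0.85)]
spray_bottle [([0.8009, 0.0281, 0.0053], 0.86)]
```

View pics/scene0.png

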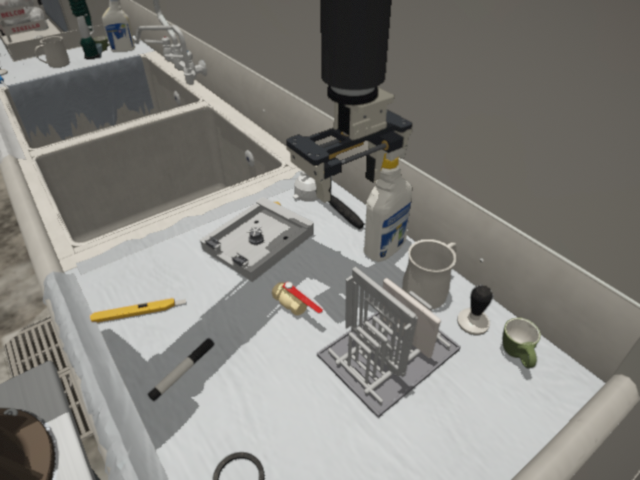

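View pics/side0.png

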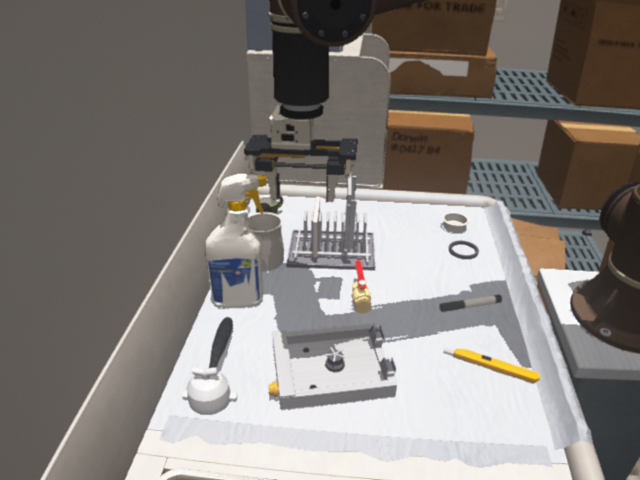

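The scene picture shows the grid standing in the rack near pixel (380,320), with the board behind it. The rinser is at (258,240), its catches on the near-left side, and the valve is at (298,297). The side view agrees: rinser at (335,362), grid at (350,220). Next I'll measure the yaws.

```bash
python3 - <<'E'
from h import *
for n in("scene","side"):
    p,d=arm.grab_frame(n)
    for t in("grid","rinser"):
        r=arm.cut_out(t,n)
        if not r: continue
        m=r[0]["pixels"].astype(np.uint8); m=cv2.erode(m,np.ones((3,3)))>0
        P=cloud(n,d,m)
        if t=="rinser":
            Q=P[(P[:,2]>.022)&(P[:,2]<.042)]
            print(n,t,len(Q),cv2.minAreaRect((Q[:,:2]*1000).astype(np.float32)),P[:,2].max())
        else:
            Q=P[P[:,2]>.12]; 
            (vx,vy,x0,y0)=cv2.fitLine((Q[:,:2]).astype(np.float32),cv2.DIST_HUBER,0,.001,.001).ravel()
            print(n,t,len(Q),"line yaw",np.degrees(np.arctan2(vy,vx)),x0,y0,P.min(0),P.max(0))
            T=P[P[:,2]>P[:,2].max()-.006]; print("top",T.mean(0),T.min(0),T.max(0))
E
```

```text
scene grid 1763 line yaw -87.37127 0.593622 -0.18386433 [ 0.57797824 -0.24211104 -0.00259213] [ 0.69448641 -0.02397269  0.18367624]
top [ 0.59426888 -0.18466409  0.18065852] [ 0.58898814 -0.24159034  0.17767836] [ 0.60123915 -0.12033299  0.18367624]
scene rinser 1869 ((601.353271484375, 207.4261016845703), (206.130126953125, 158.03985595703125), 15.09340763092041) 0.050034866778863485
side grid 299 line yaw 89.36166 0.5908995 -0.16560647 [ 0.57894578 -0.24116301  0.04145309] [ 0.6040503  -0.11144411  0.18464859]
top [ 0.5935177  -0.15404575  0.18242276] [ 0.59009652 -0.20425128  0.17887649] [ 0.59763203 -0.1135275   0.18464859]
side rinser 3346 ((602.4637451171875, 211.83029174804688), (209.54815673828125, 157.7118377685547), 15.053485870361328) 0.05173670597840008
```

>>> drive_tool(targets=[[-0.5,-0.9,0.1,0,0,0],[-0.5,-0.9,0.1,0,0,0],[-0.5,-0.9,0.1,0,0,0],[-0.5,-0.9,0.1,0,0,0],[0,-0.85,0,0,0,0]], claw=0.6)

```text
t: 2.62
eef_pos: [0.5941, -0.1792, 0.2438]
ee_rot: [-3.14, -0.0, -1.571]
force: [1.1, 0.2, -0.4]
width: 0.0531
```

>>> drive_tool(targets=[[0,0,0,0,0,0]])

```text
t: 2.75
eef_pos: [0.5946, -0.1799, 0.2427]
ee_rot: [-3.141, -0.0, -1.573]
force: [0.3, 0.7, -0.5]
width: 0.0525
```

```bash
python3 - <<'E'
from h import *
st(); n="wrist"; c,o,r=cam(n); print(o.round(3),r.round(2).tolist())
p,d=arm.grab_frame(n); cv2.imwrite("pics/w1.png",p[...,::-1])
P=cloud(n,d,np.ones(d.shape,bool)); 
Q=P[(P[:,2]>.165)&(P[:,2]<.20)&(np.hypot(P[:,0]-.594,P[:,1]+.178)<.09)]
T=Q[Q[:,2]>.177]; print(len(Q),len(T),T.mean(0),T.min(0),T.max(0))
a,b,x0,y0=cv2.fitLine(T[:,:2].astype(np.float32),cv2.DIST_HUBER,0,.001,.001).ravel(); print(np.degrees(np.arctan2(b,a)),x0,y0)
for t in("grid_front",): print([(w(n,q["point"]).round(4),q["score"]) for q in arm.landmark_of(t,n)[:2]])
E
```

```text
{'t': 2.75, 'q': [0.0201, 0.2611, -0.0895, 0.0002, -1.2198, -0.0228], 'eef_pos': [0.5946, -0.1799, 0.2427], 'ee_rot': [-3.1413, -0.0002, -1.5734], 'force': [0.2742, 0.6504, -0.4658], 'moment': [0.0734, 0.0417, 0.0207], 'width': 0.0525}
[ 0.594 -0.254  0.401] [[-1.0, -0.0, -0.0], [0.0, -0.96, -0.27], [-0.0, -0.27, 0.96]]
1874 1768 [ 0.59636665 -0.19119984  0.18105489] [ 0.58974786 -0.23916586  0.17826759] [ 0.60273186 -0.1370199   0.18328176]
-86.95927 0.59636664 -0.19119984
[(array([ 0.5953, -0.1743,  0.1797]), 0.95)]
```

View pics/w1.png

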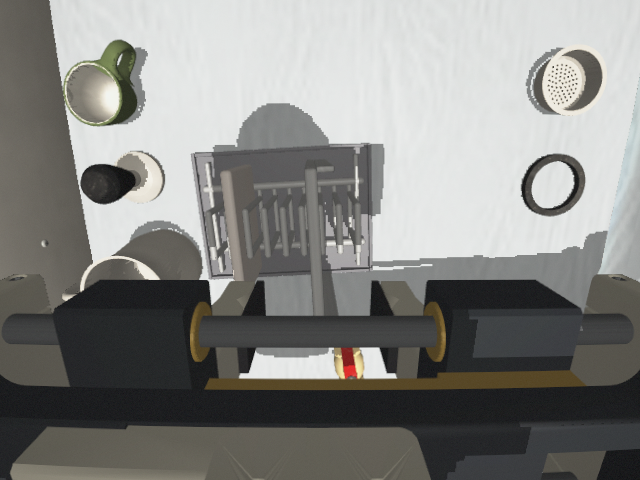

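The wrist view shows the grid edge-on at column 315, between the open fingers, with the board to its left at 240. The grid's yaw is about +3°. I'll descend onto it.

>>> drive_tool(targets=[[0.03,0.05,-0.7,0,0,0.45],[0,0,-0.8,0,0,0],[0,0,-0.7,0,0,0],[0,0,0,0,0,0]])

```text
t: 3.35
eef_pos: [0.5949, -0.1749, 0.1524]
ee_rot: [3.137, 0.001, -1.523]
force: [-1.0, -0.3, 0.6]
width: 0.0526
```

>>> drive_tool(targets=[[0,0,0,0,0,0],[0,0,0,0,0,0],[0,0,0,0,0,0],[0,0,0,0,0,0]], claw=0.0, newtons=35)

```text
t: 3.85
eef_pos: [0.5963, -0.176, 0.1551]
ee_rot: [-3.141, -0.0, -1.524]
force: [-0.5, 0.2, -0.1]
width: 0.0178
```

>>> drive_tool(targets=[[0,0,0,0,0,0],[0,0,0,0,0,0],[0,0,0,0,0,0]])

```text
t: 4.22
eef_pos: [0.5971, -0.176, 0.1548]
ee_rot: [-3.14, -0.0, -1.524]
force: [3.8, -0.7, -2.4]
width: 0.0077
```

>>> drive_tool(targets=[[0,0,0.3,0,0,0],[0,0,0.6,0,0,0],[0,0,0.8,0,0,0],[0,0,0.8,0,0,0],[0,0,0.6,0,0,0]])

```text
t: 4.85
eef_pos: [0.5951, -0.1761, 0.2798]
ee_rot: [3.14, 0.0, -1.524]
force: [1.2, -1.2, -1.9]
width: 0.0076
```

>>> drive_tool(targets=[[0,0,0.3,0,0,0],[0,0,0,0,0,0]])

```text
t: 5.1
eef_pos: [0.5959, -0.176, 0.2908]
ee_rot: [3.142, 0.0, -1.524]
force: [-0.1, 0.3, -2.2]
width: 0.0077
```

```bash
python3 - <<'E'
from h import *
st(); n="scene"
p,d=arm.grab_frame(n); cv2.imwrite("pics/s2.png",p[100:420,150:600,::-1])
r=arm.cut_out("grid",n); print(r[0]["score"])
P=cloud(n,d,cv2.erode(r[0]["pixels"].astype(np.uint8),np.ones((3,3)))>0)
print(np.percentile(P,[2,50,98],axis=0).round(3))
for t in ("grid","grid_front","grid_tongues","board"): print(t,[(w(n,q["point"]).round(4),q["score"]) for q in arm.landmark_of(t,n)[:1]])
E
```

```text
{'t': 5.1, 'q': [0.0265, 0.238, -0.0118, -0.0002, -1.3211, 0.0206], 'eef_pos': [0.5959, -0.176, 0.2908], 'ee_rot': [3.1415, 0.0002, -1.5238], 'force': [-0.0764, 0.285, -2.208], 'moment': [-0.0075, -0.0203, -0.0141], 'width': 0.0077}
0.93
[[ 0.58  -0.241  0.   ]
 [ 0.594 -0.194  0.223]
 [ 0.759  0.023  0.317]]
grid [(array([ 0.597 , -0.1766,  0.2432]), 0.75)]
grid_front [(array([ 0.5953, -0.1746,  0.3198]), 0.59)]
grid_tongues [(array([ 0.5965, -0.179 ,  0.1493]), 0.74)]
board [(array([ 0.6721, -0.1793,  0.0165]), 0.9)]
```

View pics/s2.png

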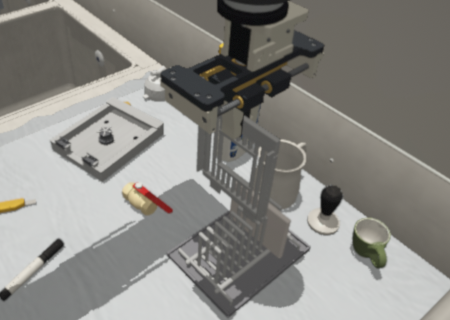

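The grid is held vertical and clear of the rack at crop pixel (240,180), and the board is undisturbed. I'll carry it over to the rinser while yawing and pitching.

>>> drive_tool(targets=[[-0.4,0.9,0,0,0,0.985],[-0.5,0.9,0,0,0,0.985],[-0.5,0.9,0,0.23,-0.89,0],[-0.5,0.9,0,0.23,-0.89,0],[-0.4,0.9,0,0.23,-0.89,0]])

```text
t: 6.02
eef_pos: [0.5035, 0.0048, 0.2905]
ee_rot: [-2.85, 0.001, -1.318]
force: [1.1, 0.4, -1.5]
width: 0.0077
```

>>> drive_tool(targets=[[0,0.9,0,0.23,-0.89,0],[0,0.9,0,0.23,-0.89,0],[0,0.9,0,0.23,-0.89,0],[0,0.9,0,0.23,-0.89,0],[0,0.8,0,0.23,-0.89,0]])

```text
t: 6.65
eef_pos: [0.5151, 0.1715, 0.3135]
ee_rot: [-2.414, -0.001, -1.322]
force: [2.6, 1.0, 0.1]
width: 0.0075
```

>>> drive_tool(targets=[[0,0,0,0.23,-0.89,0],[0,0,0,0.23,-0.89,0],[0,0,0,0,0,0]])

```text
t: 7.02
eef_pos: [0.5339, 0.1729, 0.3666]
ee_rot: [-2.3, -0.001, -1.323]
force: [0.1, -0.7, -2.6]
width: 0.0075
```

```bash
python3 - <<'E'
from h import *
st(); s=arm.get_state(); print(R.from_euler("xyz",s["ee_rot"]).as_matrix().round(3).tolist())
E
```

```text
{'t': 7.025, 'q': [0.5936, -0.3421, -1.0162, 1.2544, -0.2696, -1.4788], 'eef_pos': [0.5339, 0.1729, 0.3666], 'ee_rot': [-2.3002, -0.0005, -1.3231], 'force': [0.1164, -0.7442, -2.5742], 'moment': [-0.8937, 3.0811, -0.1691], 'width': 0.0075}
[[0.245, -0.646, 0.723], [-0.969, -0.164, 0.182], [0.001, -0.746, -0.666]]
```

The arm hit joint 3's lower limit. I'll fit a kinematic model from the states seen so far to plan reachable tilts.

```bash
cat > kin.py <<'E'
import numpy as np
from scipy.optimize import least_squares
from scipy.spatial.transform import Rotation as R
LO=np.array([-3.07,-1.43,-1.02,-3.03,-3.05,-3.03]);HI=np.array([3.07,2.12,1.25,1.67,0,3.03])
S=[([.2881,.3594,.0111,-.0003,-1.2241,-.2881],[.6745,0,.2256],[3.1399,-.0002,-1.5709]),
([.0201,.2611,-.0895,.0002,-1.2198,-.0228],[.5946,-.1799,.2427],[-3.1413,-.0002,-1.5734]),
([.0265,.238,-.0118,-.0002,-1.3211,.0206],[.5959,-.176,.2908],[3.1415,.0002,-1.5238]),
([.5936,-.3421,-1.0162,1.2544,-.2696,-1.4788],[.5339,.1729,.3666],[-2.3002,-.0005,-1.3231])]
ey=lambda a:R.from_euler("y",a); ex=lambda a:R.from_euler("x",a); ez=lambda a:R.from_euler("z",a)
def fk(q,k,s4=1,s6=1):
    h,d,A2,t2,A3,t3,L,e=k
    B=ez(q[0]); F=B*ey(q[1]-q[2])
    W=np.array([A2*np.sin(q[1]+t2),d,h+A2*np.cos(q[1]+t2)])
    G=F*ex(s4*q[3]); H=G*ey(-q[4])
    p=B.apply(W)+F.apply([A3*np.cos(t3),0,-A3*np.sin(t3)])+H.apply([L,0,e])
    return p,H*ex(s6*q[5])
K=None
def fit():
    best=None
    for s4 in(1,-1):
     for s6 in(1,-1):
        C=fk(S[0][0],[0]*8,s4,s6)[1].inv()*R.from_euler("xyz",S[0][2])
        er=max((fk(q,[0]*8,s4,s6)[1]*C).inv().__mul__(R.from_euler("xyz",o)).magnitude() for q,p,o in S)
        if best is None or er<best[0]: best=(er,s4,s6,C)
    er,s4,s6,C=best
    f=lambda k:np.concatenate([fk(q,k,s4,s6)[0]-p for q,p,o in S]+[.01*(k-k0)])
    k0=np.array([.3,-.19,.4,0,.4,0,.25,0])
    r=least_squares(f,k0); return r.x,s4,s6,C,er,r.fun[:3*len(S)]
k,s4,s6,C,er,res=fit()
def ik(p,rot,q0=None):
    f=lambda q:np.concatenate([(fk(q,k,s4,s6)[0]-p)*10,((fk(q,k,s4,s6)[1]*C).inv()*rot).as_rotvec()])
    b=None
    for s in ([q0] if q0 is not None else [])+[S[3][0],S[0][0],[.4,0,-.5,0,-.8,0],[.5,-.3,-.8,-1.2,-.3,1.2]]:
        r=least_squares(f,np.clip(s,LO+.01,HI-.01),bounds=(LO,HI))
        if b is None or r.cost<b.cost: b=r
    return b
E
python3 - <<'E'
from kin import *
print(k.round(4),s4,s6,er,np.abs(res).max())
psi=np.radians(14.5); seat=np.array([.595,.2075,0])
def tool(a,yaw=psi): # tool z dir tilt a below horizontal
    z=np.array([np.cos(a)*np.cos(yaw),np.cos(a)*np.sin(yaw),-np.sin(a)]); x=np.array([np.sin(yaw),-np.cos(yaw),0]); y=np.cross(z,x)
    return R.from_matrix(np.stack([x,y,z],1))
for a in (35,40,45,50,55,60,70):
  for (xr,z) in ((None,0),(None,.05),(-.065,.045),(-.07,.09)):
    b=np.radians(a)
    X,Z=(xr,z) if xr is not None else (.088-.136*np.cos(b)-(z>0)*.02,.014+.136*np.sin(b)+z)
    p=seat+ez(psi).apply([X,0,0])+[0,0,Z]
    r=ik(p,tool(b)); print(a,round(X,3),round(Z,3),"cost",round(r.cost,6),r.x.round(2).tolist())
E
```

```text
[ 0.4126 -0.1913  0.5212 -0.0012  0.2735 -0.0546  0.5881  0.2001] -1 -1 0.00010527675745582723 0.01279804273332047
35 -0.023 0.092 cost 0.038846 [1.25, 0.38, -1.02, 1.67, -0.81, -2.71]
35 -0.043 0.142 cost 0.031272 [1.06, 0.16, -1.02, 1.67, -0.65, -2.42]
35 -0.065 0.045 cost 0.057371 [1.28, 0.48, -1.02, 1.67, -0.77, -2.8]
35 -0.07 0.09 cost 0.051787 [1.12, 0.28, -1.02, 1.67, -0.66, -2.54]
40 -0.016 0.101 cost 0.028238 [1.23, 0.35, -1.02, 1.67, -0.81, -2.67]
40 -0.036 0.151 cost 0.015974 [1.06, 0.14, -1.02, 1.67, -0.66, -2.4]
40 -0.065 0.045 cost 0.042497 [1.27, 0.47, -1.02, 1.67, -0.76, -2.77]
40 -0.07 0.09 cost 0.03349 [1.11, 0.28, -1.02, 1.67, -0.65, -2.52]
45 -0.008 0.11 cost 0.023674 [0.94, 0.3, -0.88, 1.67, -0.59, -2.32]
45 -0.028 0.16 cost 0.010999 [0.94, 0.14, -0.96, 1.67, -0.57, -2.28]
45 -0.065 0.045 cost 0.034407 [1.26, 0.46, -1.02, 1.67, -0.75, -2.74]
45 -0.07 0.09 cost 0.022314 [1.1, 0.28, -1.02, 1.67, -0.65, -2.51]
50 0.001 0.118 cost 0.012472 [0.62, 0.34, -0.74, 1.67, -0.3, -2.0]
50 -0.019 0.168 cost 0.004788 [0.6, 0.21, -0.8, 1.67, -0.27, -1.96]
50 -0.065 0.045 cost 0.
[... 204 characters left out ...]
.000252 [0.43, 0.27, -0.73, 1.67, -0.11, -1.82]
55 -0.065 0.045 cost 0.020218 [0.71, 0.43, -0.8, 1.67, -0.34, -2.11]
55 -0.07 0.09 cost 0.010519 [0.67, 0.32, -0.84, 1.67, -0.31, -2.06]
60 0.02 0.132 cost 0.0 [0.38, 0.42, -0.63, 1.63, -0.06, -1.74]
60 -0.0 0.182 cost 0.0 [0.39, 0.29, -0.75, 1.39, -0.07, -1.51]
60 -0.065 0.045 cost 0.009444 [0.54, 0.47, -0.74, 1.67, -0.19, -1.94]
60 -0.07 0.09 cost 0.003431 [0.51, 0.37, -0.78, 1.67, -0.16, -1.9]
70 0.041 0.142 cost 0.0 [0.49, 0.38, -0.76, 0.72, -0.12, -0.94]
70 0.021 0.192 cost 0.0 [0.59, 0.22, -0.8, 0.49, -0.25, -0.79]
70 -0.065 0.045 cost 0.0 [0.37, 0.54, -0.69, 1.62, -0.04, -1.73]
70 -0.07 0.09 cost 0.0 [0.38, 0.42, -0.8, 1.38, -0.05, -1.5]
```

>>> drive_tool(targets=[[0.5,0.3,-0.4,-0.25,0.968,0],[0.5,0.3,-0.6,-0.25,0.968,0],[0.5,0.3,-0.6,-0.25,0.968,0],[0,0,0,0,0,0]])

```text
t: 7.52
eef_pos: [0.5932, 0.2072, 0.3053]
ee_rot: [-2.593, -0.003, -1.325]
force: [-0.7, 1.6, -1.2]
width: 0.008
```

```bash
python3 -c "
from h import *
st()"
```

```text
{'t': 7.525, 'q': [0.777, -0.0703, -0.64, 0.5105, -0.5776, -0.9019], 'eef_pos': [0.5932, 0.2072, 0.3053], 'ee_rot': [-2.5926, -0.0033, -1.325], 'force': [-0.7017, 1.5828, -1.1765], 'moment': [-0.4385, 2.075, 0.0546], 'width': 0.008}
```

>>> drive_tool(targets=[[0.1,0,-0.8,0,0,0],[0,0,-0.8,0,0,0],[0,0,-0.7,0,0,0],[0,0,0,0,0,0]])

```text
t: 8.02
eef_pos: [0.5948, 0.202, 0.2136]
ee_rot: [-2.59, -0.006, -1.327]
force: [0.9, -0.9, -1.4]
width: 0.0077
```

```bash
python3 -c "
from h import *
st()"
```

```text
{'t': 8.025, 'q': [0.6478, 0.009, -0.8797, 0.9067, -0.2707, -1.2346], 'eef_pos': [0.5948, 0.202, 0.2136], 'ee_rot': [-2.5905, -0.0063, -1.3265], 'force': [0.9408, -0.9002, -1.3539], 'moment': [-0.7113, 2.0707, -0.1229], 'width': 0.0077}
```

```bash
python3 - <<'E'
s=open('kin.py').read()
s=s.replace("[-2.3002,-.0005,-1.3231])]","""[-2.3002,-.0005,-1.3231]),
([.777,-.0703,-.64,.5105,-.5776,-.9019],[.5932,.2072,.3053],[-2.5926,-.0033,-1.325]),
([.6478,.009,-.8797,.9067,-.2707,-1.2346],[.5948,.202,.2136],[-2.5905,-.0063,-1.3265])]""")
s=s.replace("L,e=k","L,e,a1,e2,g=k").replace("np.array([A2*np.sin","np.array([a1+A2*np.sin").replace("H.apply([L,0,e])","G.apply([0,g,0])+H.apply([L,e2,e])")
s=s.replace(".25,0])",".25,0,0,0,0])").replace("[0]*8","[0]*11").replace(".01*(k-k0)",".002*(k-k0)")
open('kin.py','w').write(s)
E
cat > plan.py <<'E'
from kin import *
psi=np.radians(14.5); seat=np.array([.595,.2075,0])
def tool(a,yaw=psi):
    z=np.array([np.cos(a)*np.cos(yaw),np.cos(a)*np.sin(yaw),-np.sin(a)]); x=np.array([np.sin(yaw),-np.cos(yaw),0]); return R.from_matrix(np.stack([x,np.cross(z,x),z],1))
def pose(X,Z,a): return seat+ez(psi).apply([X,0,0])+[0,0,Z],tool(np.radians(a))
E
python3 - <<'E'
from plan import *
print(k.round(3),s4,s6,er,res.reshape(-1,3).round(4).tolist())
for a in (40,45,50,55,60,65,70):
  for (xr,z) in ((None,0),(None,.05),(-.065,.045),(-.07,.09)):
    b=np.radians(a)
    X,Z=(xr,z) if xr is not None else (.088-.136*np.cos(b)-(z>0)*.02,.014+.136*np.sin(b)+z)
    r=ik(*pose(X,Z,a)); print(a,round(X,3),round(Z,3),"cost",round(r.cost,6),r.x.round(2).tolist())
E
```

```text
[ 0.199  0.     0.602  0.     0.464 -0.     0.378  0.    -0.    -0.096
 -0.096] -1 -1 0.00010527675745582723 [[0.0, -0.0, 0.0], [0.0, -0.0, 0.0001], [-0.0, 0.0, -0.0], [0.0, -0.0, 0.0], [-0.0, -0.0, -0.0], [-0.0, 0.0, -0.0]]
40 -0.016 0.101 cost 0.000122 [0.26, 0.16, -0.55, -1.83, -0.0, 1.82]
40 -0.036 0.151 cost 0.001664 [0.21, 0.04, -0.61, -1.96, -0.01, 1.99]
40 -0.065 0.045 cost 0.0 [-0.18, 0.36, -0.96, -2.58, -0.65, 2.97]
40 -0.07 0.09 cost 0.001032 [0.27, 0.11, -0.63, -1.8, -0.0, 1.79]
45 -0.008 0.11 cost 0.002883 [0.13, 0.16, -0.59, -2.17, -0.06, 2.25]
45 -0.028 0.16 cost 0.0098 [0.09, 0.04, -0.67, -2.42, -0.02, 2.53]
45 -0.065 0.045 cost 0.000591 [0.27, 0.21, -0.61, -1.8, -0.0, 1.79]
45 -0.07 0.09 cost 0.000644 [0.19, 0.11, -0.66, -1.97, -0.03, 2.01]
50 0.001 0.118 cost 0.009152 [0.04, 0.16, -0.7, -2.8, -0.04, 2.96]
50 -0.019 0.168 cost 0.013314 [0.36, 0.03, -1.01, 1.67, -0.09, -1.77]
50 -0.065 0.045 cost 0.000913 [0.12, 0.22, -0.66, -2.12, -0.08, 2.22]
50 -0.07 0.09 cost 0.00589 [0.09, 0.12, -0.71, -2.3, -0.05, 2.41]
55 0.01 0.125 cost 0.009961 [0.34, 0.15, -0.95, 1.67, -0.07
[... 304 characters left out ...]
 [0.59, 0.06, -0.92, 1.04, -0.19, -1.33]
60 -0.065 0.045 cost 0.022224 [0.68, 0.22, -0.9, 0.29, -0.04, -0.67]
60 -0.07 0.09 cost 0.011259 [0.61, 0.11, -1.02, 0.96, -0.13, -1.29]
65 0.031 0.137 cost 0.0 [0.66, 0.19, -0.77, 0.69, -0.26, -1.04]
65 0.011 0.187 cost 0.0 [0.72, 0.1, -0.69, 0.48, -0.43, -0.87]
65 -0.065 0.045 cost 0.008233 [0.55, 0.21, -1.02, 1.11, -0.08, -1.39]
65 -0.07 0.09 cost 0.00212 [0.62, 0.12, -1.02, 0.99, -0.15, -1.32]
70 0.041 0.142 cost 0.0 [0.69, 0.24, -0.55, 0.32, -0.49, -0.7]
70 0.021 0.192 cost 0.0 [0.71, 0.15, -0.51, 0.27, -0.61, -0.66]
70 -0.065 0.045 cost 0.000912 [0.55, 0.21, -1.02, 1.12, -0.09, -1.4]
70 -0.07 0.09 cost 0.0 [0.71, 0.13, -0.96, 0.73, -0.23, -1.15]
```

The model now fits exactly. In this wrist branch only tilts of about 60° or more can be reached near the rinser. So I'll hook the tongues at about 62°, then lower the front on the lower finger used as a wedge. First I'll map what's feasible and refine the rinser pose.

```bash
cat > feas.py <<'E'
from plan import *
q0=S[5][0]
def ok(X,Z,a):
    p,r=pose(X,Z,a); f=ik(p,r,q0); return f
print("hook")
for tip in (.070,.080,.083):
  for a in (57,58,60,62,64):
    b=np.radians(a); f=ok(tip-.136*np.cos(b)-.002*np.sin(b),.014+.136*np.sin(b)+.002*np.cos(b),a); print(tip,a,round(f.cost,5),f.x.round(2).tolist())
print("wedge")
for g in (.03,.045):
 for ex_,ez_ in ((-.075,.035),(-.07,.06),(-.06,.09),(-.04,.115)):
  o=[]
  for a in (62,65,68,71,74):
    b=np.radians(a); s=.008; T=np.array([ex_,ez_])+s*np.array([np.cos(b),-np.sin(b)])+g/2*np.array([np.sin(b),np.cos(b)])
    f=ok(T[0],T[1],a); o.append((a,round(f.cost,5)))
  print(g,ex_,ez_,o)
E
python3 feas.py
python3 - <<'E'
from h import *
for n in("scene","side"):
    p,d=arm.grab_frame(n)
    for t in ("grid_front","grid_tongues","rinser_seat","rinser_lip","rinser_front"): print(n,t,[(w(n,q["point"]).round(4),round(q["score"],2)) for q in arm.landmark_of(t,n)[:1]])
st()
E
```

```text
hook
0.07 57 0.00547 [0.34, 0.12, -0.98, 1.67, -0.06, -1.75]
0.07 58 0.00364 [0.34, 0.13, -0.98, 1.67, -0.05, -1.75]
0.07 60 0.0011 [0.33, 0.13, -0.97, 1.67, -0.04, -1.74]
0.07 62 4e-05 [0.33, 0.13, -0.96, 1.67, -0.04, -1.73]
0.07 64 0.0 [0.61, 0.15, -0.88, 0.93, -0.19, -1.24]
0.08 57 0.00527 [0.34, 0.14, -0.96, 1.67, -0.06, -1.75]
0.08 58 0.00348 [0.34, 0.14, -0.96, 1.67, -0.05, -1.74]
0.08 60 0.00101 [0.33, 0.14, -0.95, 1.67, -0.04, -1.74]
0.08 62 2e-05 [0.32, 0.15, -0.95, 1.67, -0.03, -1.73]
0.08 64 0.0 [0.61, 0.16, -0.85, 0.89, -0.2, -1.21]
0.083 57 0.00521 [0.34, 0.14, -0.96, 1.67, -0.06, -1.75]
0.083 58 0.00343 [0.34, 0.14, -0.96, 1.67, -0.05, -1.74]
0.083 60 0.00098 [0.33, 0.15, -0.95, 1.67, -0.04, -1.74]
0.083 62 2e-05 [0.32, 0.15, -0.94, 1.67, -0.03, -1.73]
0.083 64 0.0 [0.61, 0.17, -0.85, 0.88, -0.2, -1.2]
wedge
0.03 -0.075 0.035 [(62, np.float64(0.018)), (65, np.float64(0.00989)), (68, np.float64(0.00408)), (71, np.float64(0.0008)), (74, np.float64(0.0))]
0.03 -0.07 0.06 [(62, np.float64(0.01127)), (65, np.float64(0.00498)), (68, np.float64(0.00123)), (71, np.float64(0.0))
[... 1007 characters left out ...]
er_seat [(array([0.5952, 0.2064, 0.0271]), 0.86)]
scene rinser_lip [(array([0.6721, 0.2238, 0.0339]), 0.96)]
scene rinser_front [(array([0.5198, 0.19  , 0.0341]), 0.58)]
side grid_front [(array([ 0.5585, -0.0092,  0.0018]), 0.64)]
side grid_tongues [(array([0.6653, 0.2199, 0.1051]), 0.74)]
side rinser_seat [(array([0.5929, 0.206 , 0.0294]), 0.75)]
side rinser_lip [(array([0.6647, 0.2258, 0.0299]), 0.9)]
side rinser_front [(array([0.5219, 0.1901, 0.0293]), 0.57)]
{'t': 8.625, 'q': [0.6488, 0.008, -0.8742, 0.9066, -0.27, -1.2349], 'eef_pos': [0.5971, 0.2048, 0.2175], 'ee_rot': [-2.5843, -0.003, -1.3256], 'force': [-0.5292, -0.5362, -1.5605], 'moment': [-0.564, 2.1833, 0.0314], 'width': 0.0078}
```

```bash
cat > rim.py <<'E'
from h import *
from scipy.optimize import minimize
def box(p,x0,x1,y0,y1): # signed-ish distance outside of box
    dx=np.maximum(np.maximum(x0-p[:,0],p[:,0]-x1),0); dy=np.maximum(np.maximum(y0-p[:,1],p[:,1]-y1),0); return np.hypot(dx,dy)
def rim(P,label):
    Z=P[(P[:,2]>.027)&(P[:,2]<.0385)]
    def res(v):
        p=Z[:,:2]-v[:2]; c,s=np.cos(v[2]),np.sin(v[2]); p=np.stack([p[:,0]*c+p[:,1]*s,-p[:,0]*s+p[:,1]*c],1)
        return np.min([box(p,-.090,-.077,-.078,.078),box(p,.078,.103,-.078,.078),box(p,-.09,.103,.065,.078),box(p,-.09,.103,-.078,-.065)],0)
    f=lambda v:np.minimum(res(v),.006).mean()
    b=min((minimize(f,[.594+dx,.207+dy,np.radians(y)],method="Nelder-Mead",options=dict(xatol=1e-5,fatol=1e-8,initial_simplex=np.array([[.594+dx,.207+dy,np.radians(y)]]*4)+np.vstack([np.zeros(3),np.diag([.004,.004,.03])]))) for dx in(-.002,.002) for dy in(-.002,.002) for y in(13,15)),key=lambda r:r.fun)
    print(label,len(Z),b.x[:2].round(4),np.degrees(b.x[2]).round(2),b.fun)
E
python3 - <<'E'
from rim import *
A=[]
for n in("scene","side"):
    d=np.load(f"{n}0.npz")["d"]; P=cloud(n,d,np.ones(d.shape,bool))
    P=P[np.hypot(P[:,0]-.6,P[:,1]-.208)<.135]; rim(P,n)
E
```

```text
scene 1611 [0.5928 0.2055] 14.74 0.0004052811845719415
side 2638 [0.5919 0.2076] 14.64 0.00038919875728614557
```

```bash
sed -i 's/14.5/14.7/;s/.595,.2075/.5927,.2067/' plan.py; python3 - <<'E'
from h import *
for n in("scene","side"):
    p,d=arm.grab_frame(n); s=arm.get_state()
    P=cloud(n,d,np.ones(d.shape,bool)); Rt=R.from_euler("xyz",s["ee_rot"]); Q=Rt.inv().apply(P-s["eef_pos"])
    M=Q[(abs(Q[:,1])<.012)&(Q[:,2]>.01)&(Q[:,2]<.14)&(abs(Q[:,0])<.075)]
    print(n,len(M),"x",np.percentile(M[:,0],[.5,2,98,99.5]).round(4),"z max",np.percentile(M[:,2],[99,99.8]).round(4),M[:,2].max())
    for lo,hi in((.01,.05),(.05,.1),(.1,.125)):
        m=M[(M[:,2]>lo)&(M[:,2]<hi)]; 
        if len(m)>20: print(lo,np.percentile(m[:,0],[1,99]).round(4),"ymed",np.median(m[:,1]).round(4))
    print(s["eef_pos"],s["ee_rot"])
    if n=="scene": cv2.imwrite("pics/s3.png",p[100:340,180:500,::-1].repeat(2,0).repeat(2,1))
E
```

```text
scene 676 x [-0.0588 -0.0582  0.0653  0.066 ] z max [0.1303 0.1354] 0.13599163146033336
0.01 [-0.0579  0.0659] ymed 0.0033
0.05 [-0.0587  0.0655] ymed 0.0027
0.1 [-0.0594  0.0653] ymed 0.0028
[0.59709755 0.20473987 0.217408  ] [-2.58444715 -0.00303038 -1.32560652]
side 2477 x [-0.0621 -0.0614  0.0589  0.0614] z max [0.1322 0.135 ] 0.13627126733948752
0.01 [-0.0616  0.0604] ymed -0.0014
0.05 [-0.062   0.0606] ymed -0.0012
0.1 [-0.0608  0.0599] ymed -0.0026
[0.59708492 0.20464041 0.21729406] [-2.58461785 -0.00311938 -1.32572266]
```

View pics/s3.png

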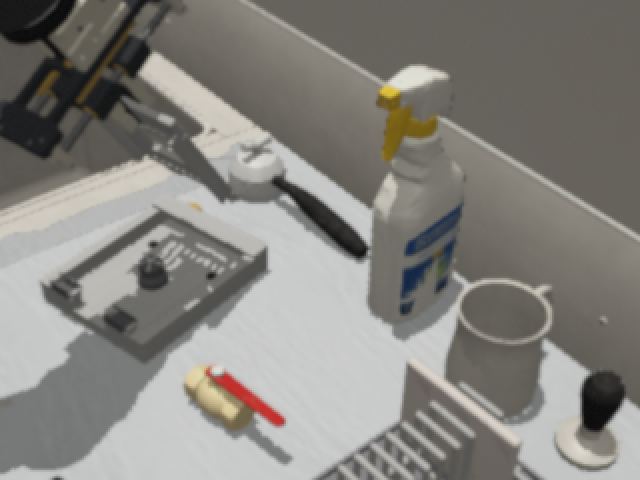

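The scene crop shows the grid held tilted above the rinser at about crop (180,140), with the rinser clear below at (150,280). The tongue tip is confirmed at 136 mm ahead of the TCP. I'll set the tilt to 64° and lower to a hover.

>>> drive_tool(targets=[[0.1,0.08,-0.4,-0.25,0.96,0.1],[0.08,0.08,-0.5,0,0,0],[0,0,-0.33,0,0,0],[0,0,0,0,0,0],[0,0,0,0,0,0]])

```text
t: 9.35
eef_pos: [0.6103, 0.2041, 0.1778]
ee_rot: [-2.644, -0.013, -1.328]
force: [-0.3, 0.2, -0.8]
width: 0.0075
```

```bash
cat > rel.py <<'E'
from h import *
import plan
s=arm.get_state(); Rt=R.from_euler("xyz",s["ee_rot"]).as_matrix(); z=Rt[:,2]
v=R.from_euler("z",-plan.psi).apply(np.array(s["eef_pos"])-plan.seat)
t=np.arcsin(-z[2]); n=R.from_euler("z",-plan.psi).apply(-Rt[:,1])
tip=v+R.from_euler("z",-plan.psi).apply(z)*.136-.002*n
print("t",s["t"],"TCP_r mm",(v*1000).round(1),"tilt",np.degrees(t).round(2),"head",np.degrees(np.arctan2(z[1],z[0])).round(2),"tipbot",(tip*1000).round(1),"F",np.round(s["force"],1),"M",np.round(s["moment"],2),"w",round(s["width"],4),"q",np.round(s["q"],2))
E
python3 rel.py
```

```text
t 9.35 TCP_r mm [ 16.3  -7.  177.8] tilt 61.48 head 12.61 tipbot [79.4 -9.3 57.4] F [-0.3  0.2 -0.8] M [-0.43  1.94  0.01] w 0.0075 q [ 0.64  0.09 -0.84  0.85 -0.26 -1.18]
```

>>> drive_tool(targets=[[0,0,0,0,0,0],[0,0,0,0,0,0]])

```text
t: 9.6
eef_pos: [0.6101, 0.2046, 0.178]
ee_rot: [-2.643, -0.012, -1.327]
force: [0.1, -0.9, -1.4]
width: 0.0081
```

```bash
python3 rel.py
```

```text
t 9.6 TCP_r mm [ 16.3  -6.4 178. ] tilt 61.45 head 12.7 tipbot [79.5 -8.7 57.6] F [ 0.1 -0.9 -1.4] M [-0.46  1.95  0.02] w 0.0081 q [ 0.64  0.09 -0.84  0.85 -0.26 -1.18]
```

```bash
cat > go.py <<'E'
import sys
from h import *
import plan
def go(X,Y,Z,a,hd=np.degrees(plan.psi)):
    s=arm.get_state(); p=plan.seat+R.from_euler("z",plan.psi).apply([X,Y,0])+[0,0,Z]
    T=plan.tool(np.radians(a),np.radians(hd)); d=(p-s["eef_pos"])/.04; rv=(T*R.from_euler("xyz",s["ee_rot"]).inv()).as_rotvec(degrees=True)/6
    f=plan.ik(p,T,s["q"]); print("cmd",d.round(3).tolist(),rv.round(3).tolist(),"| ik cost",f.cost.round(6),f.x.round(2))
if __name__=="__main__":
    v=list(map(float,sys.argv[1:])); go(v[0]/1000,v[1]/1000,v[2]/1000,*v[3:])
E
python3 go.py 12.2 1.3 168 64
```

```text
cmd [-0.148, 0.161, -0.25] [0.006, 0.438, 0.12] | ik cost 0.0 [ 0.7   0.11 -0.77  0.62 -0.33 -1.  ]
```

>>> drive_tool(targets=[[-0.07,0.08,-0.1,0,0.22,0.06],[-0.08,0.08,-0.15,0,0.22,0.06],[0,0,0,0,0,0],[0,0,0,0,0,0]])

```text
t: 10.1
eef_pos: [0.6039, 0.2108, 0.1675]
ee_rot: [-2.689, -0.001, -1.314]
force: [-1.0, -0.3, -0.4]
width: 0.0082
```

```bash
python3 rel.py; python3 go.py 12.2 1.3 168 64;  python3 go.py 12.2 1.3 138 64; python3 go.py 21 1.3 138 64
```

```text
t 10.1 TCP_r mm [ 11.9   1.2 167.5] tilt 64.04 head 14.56 tipbot [69.6  1.  44.3] F [-1.  -0.3 -0.4] M [-0.47  1.72 -0.02] w 0.0082 q [ 0.7   0.12 -0.77  0.63 -0.33 -1.  ]
cmd [0.006, 0.005, 0.013] [0.013, -0.004, -0.001] | ik cost 0.0 [ 0.7   0.11 -0.77  0.62 -0.33 -1.  ]
cmd [0.006, 0.005, -0.737] [0.013, -0.004, -0.001] | ik cost 0.0 [ 0.62  0.15 -0.87  0.91 -0.2  -1.22]
cmd [0.219, 0.061, -0.737] [0.013, -0.004, -0.001] | ik cost 0.0 [ 0.62  0.16 -0.85  0.87 -0.2  -1.19]
```

>>> drive_tool(targets=[[0,0,-0.18,0,0,0],[0,0,-0.18,0,0,0],[0,0,-0.16,0,0,0],[0,0,-0.12,0,0,0],[0,0,0,0,0,0]])

```text
t: 10.72
eef_pos: [0.6036, 0.2098, 0.1412]
ee_rot: [-2.69, -0.002, -1.315]
force: [-0.7, 0.5, -2.8]
width: 0.0079
```

```bash
python3 rel.py; python3 go.py 12.2 1.3 138 64; python3 - <<'E'
from h import *
p,d=arm.grab_frame("side"); cv2.imwrite("pics/d4.png",cv2.resize(p[250:430,210:450,::-1],None,fx=3,fy=3))
E
```

```text
t 10.725 TCP_r mm [ 11.3   0.3 141.2] tilt 64.12 head 14.47 tipbot [68.9  0.  18. ] F [-0.7  0.5 -2.8] M [-0.51  1.73  0.  ] w 0.0079 q [ 0.63  0.14 -0.86  0.84 -0.22 -1.17]
cmd [0.015, 0.03, -0.081] [0.021, -0.015, 0.005] | ik cost 0.0 [ 0.62  0.15 -0.87  0.91 -0.2  -1.22]
```

View pics/d4.png

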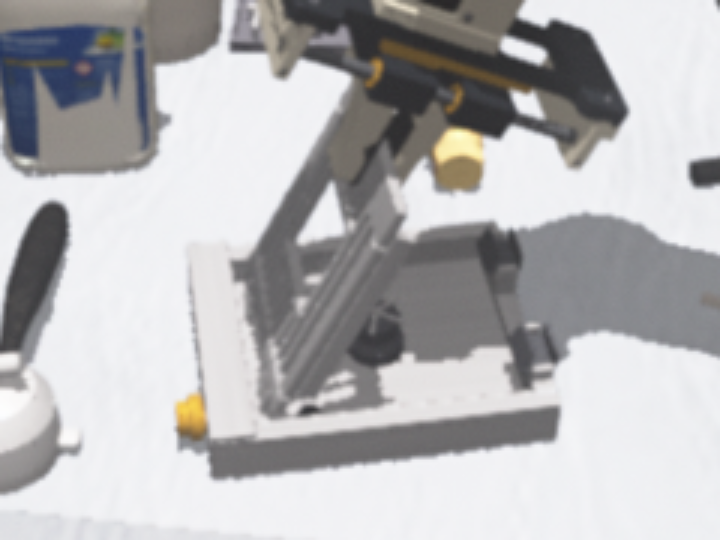

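The side view shows the grid inside the pocket (foot near crop (285,400)), with clearance at both side walls, just ahead of the rear lip at (230,340). I'll lower a little more, then slide the tongues under the lip.

>>> drive_tool(targets=[[0,0.02,-0.05,0,0,0],[0.08,0.04,0,0,0,0],[0.08,0.02,0,0,0,0],[0.06,0.015,0,0,0,0],[0,0,0,0,0,0]])

```text
t: 11.4
eef_pos: [0.6128, 0.2146, 0.1395]
ee_rot: [-2.689, -0.001, -1.314]
force: [-0.4, 0.6, -2.7]
width: 0.0078
```

```bash
python3 rel.py
```

```text
t 11.4 TCP_r mm [ 21.4   2.6 139.5] tilt 64.09 head 14.57 tipbot [79.1  2.5 16.3] F [-0.4  0.6 -2.7] M [-0.49  1.82  0.01] w 0.0078 q [ 0.63  0.16 -0.84  0.84 -0.22 -1.17]
```

>>> drive_tool(targets=[[0.005,-0.025,-0.05,0,0,0],[0.03,0,0,0,0,0],[0,0,0,0,0,0]])

```text
t: 11.78
eef_pos: [0.6141, 0.2133, 0.1376]
ee_rot: [-2.689, -0.001, -1.315]
force: [-1.0, -0.3, -2.6]
width: 0.0081
```

```bash
python3 rel.py; python3 - <<'E'
from h import *
p,d=arm.grab_frame("side"); cv2.imwrite("pics/d5.png",cv2.resize(p[310:410,250:370,::-1],None,fx=5,fy=5,interpolation=cv2.INTER_CUBIC))
E
```

```text
t 11.775 TCP_r mm [ 22.4   0.9 137.6] tilt 64.09 head 14.54 tipbot [80.   0.8 14.4] F [-1.  -0.3 -2.6] M [-0.61  1.85 -0.05] w 0.0081 q [ 0.62  0.17 -0.84  0.86 -0.21 -1.18]
```

View pics/d5.png

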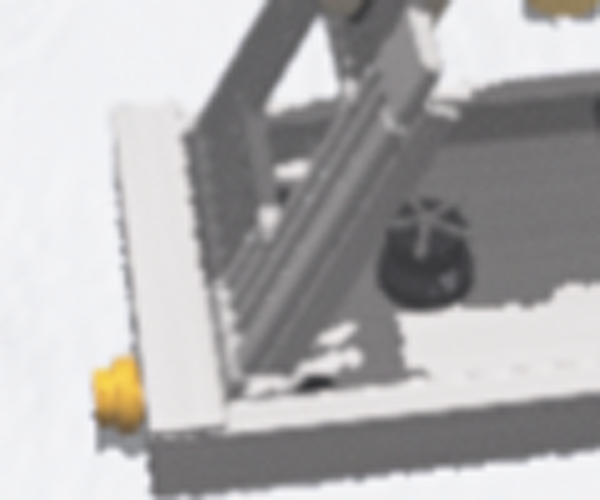

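The tongues are under the lip: the plate meets the lip's free edge at crop (210,200). I'll plan the wedge-lowering waypoints.

```bash
cat > wedge.py <<'E'
from plan import *
def E(b,tx):
    if np.degrees(b)>25.8: return np.array([tx-.164*np.cos(b)-.002*np.sin(b),.012+.164*np.sin(b)-.002*np.cos(b)])
    return np.array([tx-.029-.135*np.cos(b)+.012*np.sin(b),.012+.135*np.sin(b)+.012*np.cos(b)])
def tcp(b,a,s,g,tx):
    b,a=np.radians([b,a]); return E(b,tx)+s*np.array([np.cos(a),-np.sin(a)])+g/2*np.array([np.sin(a),np.cos(a)])
if __name__=="__main__":
    W=[(56,64,.028,.080),(54,68,.022,.082),(51,71,.016,.083),(47,73,.012,.085),(42,74,.010,.086),(37,74,.008,.087),(32,74,.007,.088),(27,74,.007,.088),(22,74.5,.007,.088),(17,75,.007,.088),(13,75,.007,.088),(9.5,75,.007,.088),(7,75,.007,.088),(5.5,75,.008,.088)]
    q=[.62,.17,-.84,.86,-.21,-1.18]; P=None
    for b,a,s,tx in W:
        X,Z=tcp(b,a,s,.05,tx); p,r=pose(X,Z,a); 
        p=p+ez(psi).apply([0,.001,0]); f=ik(p,r,q); q=f.x
        d=None if P is None else ((p-P)/.04).round(3).tolist()
        P=p; print(b,a,(np.array([X,Z])*1000).round(1),p.round(4),"d",d,"cost",round(f.cost,6),q.round(2))
E
python3 wedge.py
```

```text
56 64 [ 21.4 132.6] [0.6131 0.2131 0.1326] d None cost 0.0 [ 0.59  0.17 -0.87  0.96 -0.17 -1.26]
54 68 [ 15.4 132.5] [0.6073 0.2116 0.1325] d [-0.144, -0.038, -0.004] cost 0.0 [ 0.7   0.19 -0.7   0.47 -0.37 -0.86]
51 71 [  7.1 131.2] [0.5993 0.2095 0.1312] d [-0.201, -0.053, -0.032] cost 0.0 [ 0.72  0.2  -0.63  0.33 -0.47 -0.73]
47 73 [ -0.9 126.4] [0.5916 0.2074 0.1264] d [-0.193, -0.051, -0.12] cost 0.0 [ 0.72  0.21 -0.6   0.27 -0.51 -0.68]
42 74 [-10.4 117.5] [0.5824 0.205  0.1175] d [-0.23, -0.06, -0.222] cost 0.0 [ 0.72  0.21 -0.61  0.26 -0.51 -0.68]
37 74 [-18.9 108.3] [0.5741 0.2029 0.1083] d [-0.206, -0.054, -0.231] cost 0.0 [ 0.73  0.21 -0.64  0.27 -0.48 -0.7 ]
32 74 [-26.2  97.4] [0.5671 0.201  0.0974] d [-0.175, -0.046, -0.273] cost 0.0 [ 0.74  0.21 -0.68  0.3  -0.45 -0.73]
27 74 [-33.1  84.8] [0.5605 0.1993 0.0848] d [-0.167, -0.044, -0.313] cost 0.0 [ 0.74  0.22 -0.72  0.33 -0.4  -0.77]
22 74.5 [-35.7  73.6] [0.5579 0.1986 0.0736] d [-0.064, -0.017, -0.28] cost 0.0 [ 0.74  0.24 -0.73  0.34 -0.38 -0.78]
17 75 [-40.6  62.7] [0.5531 0.1974 0.0627] d [-0.119, -0.031, -0.274] cost 0.0 [ 0.74  0.25 -0.75  0.35 -0.36 -0.79]
13 75 [-43.9  53.8] [0.55   0.1965 0.0538] d [-0.079, -0.021, -0.222] cost 0.0 [ 0.74  0.26 -0.77  0.38 -0.33 -0.83]
9.5 75 [-46.2  45.8] [0.5478 0.1959 0.0458] d [-0.056, -0.015, -0.199] cost 0.0 [ 0.73  0.27 -0.8   0.42 -0.3  -0.86]
7 75 [-47.6  40.1] [0.5464 0.1956 0.0401] d [-0.033, -0.009, -0.144] cost 0.0 [ 0.73  0.27 -0.82  0.45 -0.27 -0.89]
5.5 75 [-48.   35.6] [0.546  0.1955 0.0356] d [-0.011, -0.003, -0.111] cost 0.0 [ 0.72  0.28 -0.83  0.48 -0.25 -0.92]
```

>>> drive_tool(targets=[[0,0,-0.025,0,0,0],[0,0,-0.025,0,0,0],[0,0,0,0,0,0]])

```text
t: 12.2
eef_pos: [0.6142, 0.2136, 0.136]
ee_rot: [-2.689, -0.001, -1.314]
force: [-0.8, 0.3, 1.7]
width: 0.0076
```

```bash
python3 rel.py
```

```text
t 12.2 TCP_r mm [ 22.6   1.2 136. ] tilt 64.04 head 14.6 tipbot [80.3  1.1 12.8] F [-0.8  0.3  1.7] M [-0.35  1.9   0.1 ] w 0.0076 q [ 0.61  0.17 -0.85  0.89 -0.2  -1.21]
```

The tongues are standing on the pocket floor with about 4 N. I'll open in small steps so the plate settles onto the lower finger.

>>> drive_tool(targets=[[0,0,0,0,0,0],[0,0,0,0,0,0]], claw=0.13, newtons=10)

```text
t: 12.45
eef_pos: [0.6142, 0.2136, 0.1358]
ee_rot: [-2.689, -0.001, -1.314]
force: [-0.5, 0.0, 0.5]
width: 0.0112
```

>>> drive_tool(targets=[[0,0,0,0,0,0],[0,0,0,0,0,0]], claw=0.2)

```text
t: 12.7
eef_pos: [0.6141, 0.2135, 0.1356]
ee_rot: [-2.689, -0.001, -1.314]
force: [-0.5, -0.2, -0.5]
width: 0.0172
```

>>> drive_tool(targets=[[0,0,0,0,0,0],[0,0,0,0,0,0]], claw=0.28)

```text
t: 12.95
eef_pos: [0.6141, 0.2135, 0.1356]
ee_rot: [-2.689, -0.001, -1.314]
force: [-1.1, -0.4, -0.3]
width: 0.0244
```

```bash
python3 rel.py; python3 - <<'E'
from h import *
p,d=arm.grab_frame("side"); cv2.imwrite("pics/d6.png",cv2.resize(p[250:430,210:450,::-1],None,fx=3,fy=3))
E
```

```text
t 12.95 TCP_r mm [ 22.4   1.1 135.6] tilt 64.09 head 14.56 tipbot [80.1  1.  12.4] F [-1.1 -0.4 -0.3] M [-0.37  1.62  0.05] w 0.0244 q [ 0.61  0.17 -0.85  0.89 -0.2  -1.21]
```

View pics/d6.png

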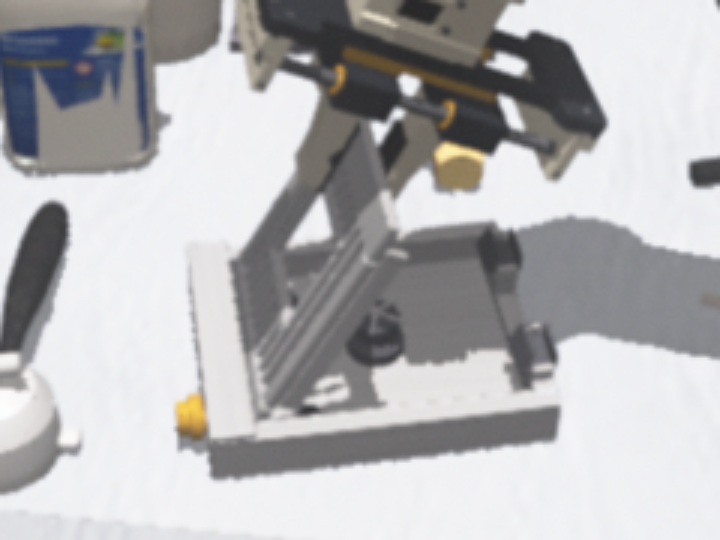

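The grid is still hooked and its front edge rests on the lower (robot-side) finger at crop (385,170). I'll keep opening and start lowering.

>>> drive_tool(targets=[[0,0,0,0,0,0],[0,0,0,0,0,0]], claw=0.38)

```text
t: 13.25
eef_pos: [0.6141, 0.2135, 0.1356]
ee_rot: [-2.689, -0.001, -1.314]
force: [-0.6, 1.0, -0.5]
width: 0.0328
```

>>> drive_tool(targets=[[0,0,0,0,0,0],[0,0,0,0,0,0]], claw=0.48)

```text
t: 13.5
eef_pos: [0.6141, 0.2135, 0.1356]
ee_rot: [-2.689, -0.001, -1.314]
force: [-0.7, -0.5, -1.7]
width: 0.0415
```

>>> drive_tool(targets=[[0,0,0,0,0,0],[0,0,0,0,0,0]], claw=0.57)

```text
t: 13.75
eef_pos: [0.6141, 0.2135, 0.1357]
ee_rot: [-2.689, -0.001, -1.314]
force: [0.1, 1.0, -0.3]
width: 0.0497
```

```bash
cat > beta.py <<'E'
from h import *
import plan
def beta():
    n="side"; p,d=arm.grab_frame(n); r=arm.cut_out("grid",n)
    P=cloud(n,d,cv2.erode(r[0]["pixels"].astype(np.uint8),np.ones((3,3)))>0)
    Q=R.from_euler("z",-plan.psi).apply(P-plan.seat); Q=Q[(abs(Q[:,1])<.068)&(Q[:,0]>-.1)&(Q[:,0]<.1)&(Q[:,2]>.014)]
    # side face near y=+62: upper envelope line
    m=Q[(Q[:,1]>.03)]; x=np.arange(-.09,.085,.006); pts=np.array([(a+.003,np.percentile(m[(m[:,0]>=a)&(m[:,0]<a+.006),2],95)) for a in x if ((m[:,0]>=a)&(m[:,0]<a+.006)).sum()>5])
    vx,vz,x0,z0=cv2.fitLine(pts.astype(np.float32),cv2.DIST_HUBER,0,.001,.001).ravel()
    print("grid score",round(r[0]["score"],2),"beta",np.degrees(np.arctan(-vz/vx)).round(1),"front: x",Q[:,0].min().round(4),"zmax",np.percentile(Q[:,2],99.5).round(4),"rear xmax",Q[:,0].max().round(4))
beta()
E
python3 beta.py; python3 rel.py; python3 - <<'E'
from wedge import *
from go import go
for w in [(54,68,.022,.082),(51,71,.016,.083),(47,73,.012,.085)]:
    X,Z=tcp(w[0],w[1],w[2],.05,w[3]); go(X,.001,Z,w[1])
E
```

```text
grid score 0.78 beta 56.7 front: x -0.034 zmax 0.1523 rear xmax 0.0748
t 13.85 TCP_r mm [ 22.4   1.1 135.6] tilt 64.08 head 14.56 tipbot [80.1  1.  12.4] F [-1.4 -0.  -0.5] M [-0.41  1.55 -0.02] w 0.0497 q [ 0.61  0.17 -0.85  0.89 -0.2  -1.21]
cmd [-0.168, -0.048, -0.078] [-0.155, 0.634, 0.001] | ik cost 0.0 [ 0.7   0.19 -0.7   0.47 -0.37 -0.86]
cmd [-0.37, -0.1, -0.11] [-0.282, 1.118, 0.0] | ik cost 0.0 [ 0.72  0.2  -0.63  0.33 -0.47 -0.73]
cmd [-0.563, -0.151, -0.23] [-0.367, 1.44, 0.0] | ik cost 0.0 [ 0.72  0.21 -0.6   0.27 -0.51 -0.68]
```

>>> drive_tool(targets=[[-0.085,-0.024,-0.04,-0.08,0.32,0],[-0.085,-0.024,-0.04,-0.08,0.32,0],[-0.1,-0.026,-0.015,-0.06,0.24,0],[-0.1,-0.026,-0.015,-0.06,0.24,0],[0,0,0,0,0,0]])

```text
t: 14.48
eef_pos: [0.5997, 0.21, 0.1315]
ee_rot: [-2.81, 0.001, -1.314]
force: [-2.0, -0.4, 0.3]
width: 0.0501
```

>>> drive_tool(targets=[[-0.1,-0.026,-0.06,-0.045,0.16,0],[-0.1,-0.026,-0.06,-0.045,0.16,0],[0,0,0,0,0,0]])

```text
t: 14.85
eef_pos: [0.5912, 0.2073, 0.1263]
ee_rot: [-2.845, -0.0, -1.315]
force: [-1.3, 0.7, 0.6]
width: 0.0497
```

```bash
python3 beta.py; python3 rel.py; python3 - <<'E'
from wedge import *
from go import go
for w in [(47,73,.012,.085),(42,74,.010,.086),(37,74,.008,.087)]:
    X,Z=tcp(w[0],w[1],w[2],.05,w[3]); go(X,.001,Z,w[1])
E
```

```text
grid score 0.69 beta 48.3 front: x -0.0325 zmax 0.1388 rear xmax 0.0757
t 14.95 TCP_r mm [ -1.2   0.9 126.4] tilt 73.0 head 14.61 tipbot [36.6  0.9 -4.2] F [-0.8 -1.1  0.3] M [-0.37  1.3  -0.04] w 0.0501 q [ 0.72  0.21 -0.6   0.27 -0.51 -0.68]
cmd [0.007, 0.004, 0.0] [0.004, 0.001, 0.002] | ik cost 0.0 [ 0.72  0.21 -0.6   0.27 -0.51 -0.68]
cmd [-0.223, -0.057, -0.222] [-0.038, 0.162, 0.002] | ik cost 0.0 [ 0.72  0.21 -0.61  0.26 -0.51 -0.68]
cmd [-0.429, -0.111, -0.453] [-0.038, 0.162, 0.002] | ik cost 0.0 [ 0.73  0.21 -0.64  0.27 -0.48 -0.7 ]
```

The measured tilt of 48° matches the plan. I'll continue.

>>> drive_tool(targets=[[-0.11,-0.03,-0.11,-0.02,0.08,0],[-0.11,-0.028,-0.11,-0.02,0.08,0],[-0.103,-0.027,-0.115,0,0,0],[-0.103,-0.027,-0.115,0,0,0],[0,0,0,0,0,0]])

```text
t: 15.58
eef_pos: [0.5736, 0.2026, 0.1078]
ee_rot: [-2.863, -0.001, -1.314]
force: [-1.6, 0.0, -0.0]
width: 0.05
```

>>> drive_tool(targets=[[-0.087,-0.023,-0.137,0,0,0],[-0.087,-0.023,-0.137,0,0,0],[-0.083,-0.022,-0.156,0,0,0],[-0.083,-0.022,-0.156,0,0,0],[0,0,0,0,0,0]])

```text
t: 16.2
eef_pos: [0.5601, 0.1989, 0.0842]
ee_rot: [-2.863, -0.001, -1.314]
force: [0.2, -0.7, -0.9]
width: 0.0498
```

```bash
python3 beta.py; python3 rel.py; python3 - <<'E'
from wedge import *
from go import go
for w in [(27,74,.007,.088),(22,74.5,.007,.088),(17,75,.007,.088),(13,75,.007,.088)]:
    X,Z=tcp(w[0],w[1],w[2],.05,w[3]); go(X,.001,Z,w[1])
from h import *
p,d=arm.grab_frame("side"); cv2.imwrite("pics/d7.png",cv2.resize(p[250:430,210:450,::-1],None,fx=3,fy=3))
E
```

```text
grid score 0.82 beta 29.7 front: x -0.079 zmax 0.0985 rear xmax 0.0755
t 16.3 TCP_r mm [-32.8   1.   85. ] tilt 73.99 head 14.65 tipbot [  2.8   1.  -46.3] F [-1.4 -0.8 -0.5] M [-0.34  1.21  0.02] w 0.0501 q [ 0.74  0.22 -0.72  0.33 -0.4  -0.77]
cmd [-0.007, -0.002, -0.004] [0.002, 0.002, -0.001] | ik cost 0.0 [ 0.74  0.22 -0.72  0.33 -0.4  -0.77]
cmd [-0.071, -0.019, -0.284] [-0.019, 0.082, -0.001] | ik cost 0.0 [ 0.74  0.24 -0.73  0.34 -0.38 -0.78]
cmd [-0.19, -0.05, -0.558] [-0.04, 0.163, -0.001] | ik cost 0.0 [ 0.74  0.25 -0.75  0.35 -0.36 -0.79]
cmd [-0.268, -0.071, -0.78] [-0.04, 0.163, -0.001] | ik cost 0.0 [ 0.74  0.26 -0.77  0.38 -0.33 -0.83]
```

View pics/d7.png

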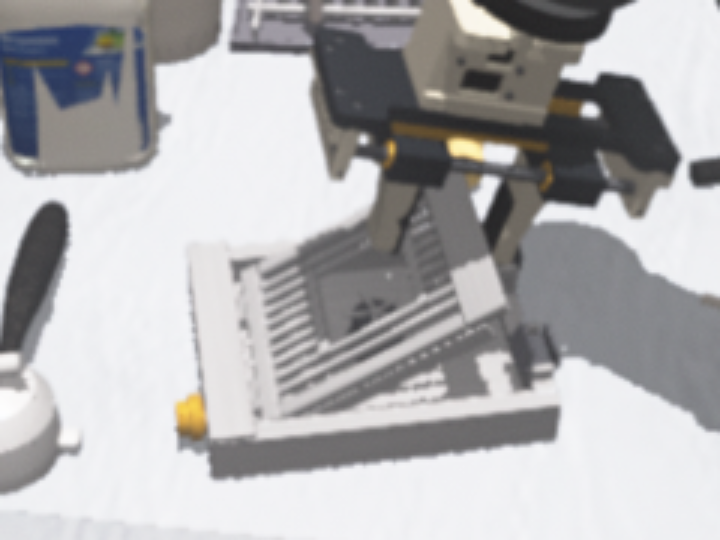

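The grid is evenly supported at about 30°, with its front edge on the outer finger at crop (500,250) and the tongues toward the lip. It sits a few mm forward, so I'll retreat slightly less on the way down.

>>> drive_tool(targets=[[-0.02,-0.005,-0.14,-0.01,0.04,0],[-0.03,-0.008,-0.14,-0.01,0.04,0],[-0.05,-0.013,-0.137,-0.01,0.04,0],[-0.05,-0.013,-0.137,-0.01,0.04,0],[0,0,0,0,0,0]])

```text
t: 16.98
eef_pos: [0.5544, 0.1976, 0.0623]
ee_rot: [-2.88, -0.0, -1.314]
force: [-0.5, 0.4, -0.2]
width: 0.0496
```

```bash
python3 beta.py; python3 rel.py
```

```text
grid score 0.64 beta 19.9 front: x -0.0658 zmax 0.0774 rear xmax 0.0746
t 17.075 TCP_r mm [-39.    1.   62.8] tilt 74.98 head 14.7 tipbot [ -5.7   1.  -69.1] F [-1.2  0.2 -1. ] M [-0.43  1.24  0.05] w 0.05 q [ 0.74  0.25 -0.74  0.34 -0.36 -0.79]
```

>>> drive_tool(targets=[[-0.06,-0.016,-0.125,0,0,0],[-0.06,-0.016,-0.125,0,0,0],[-0.018,-0.005,-0.1,0,0,0],[-0.018,-0.005,-0.1,0,0,0],[0,0,0,0,0,0]])

```text
t: 17.7
eef_pos: [0.5482, 0.1959, 0.0444]
ee_rot: [-2.88, -0.0, -1.314]
force: [-1.1, -0.4, -0.7]
width: 0.0498
```

```bash
python3 beta.py; python3 rel.py
```

```text
grid score 0.58 beta 10.9 front: x -0.0714 zmax 0.0584 rear xmax 0.0751
t 17.8 TCP_r mm [-45.5   0.9  44.8] tilt 74.99 head 14.69 tipbot [-12.2   0.9 -87.1] F [-0.5  0.4  0.1] M [-0.4   1.21  0.01] w 0.0501 q [ 0.73  0.27 -0.8   0.42 -0.29 -0.87]
```

>>> drive_tool(targets=[[-0.01,-0.003,-0.07,0,0,0],[-0.01,-0.003,-0.07,0,0,0],[0,0,-0.06,0,0,0],[0,0,0,0,0,0]])

```text
t: 18.3
eef_pos: [0.5477, 0.1958, 0.0367]
ee_rot: [-2.879, 0.0, -1.314]
force: [-0.8, -0.3, -0.0]
width: 0.05
```

```bash
python3 beta.py; python3 rel.py;  python3 - <<'E'
from h import *
p,d=arm.grab_frame("side"); cv2.imwrite("pics/d8.png",cv2.resize(p[290:430,250:430,::-1],None,fx=4,fy=4))
E
```

```text
grid score 0.64 beta 7.5 front: x -0.0716 zmax 0.0509 rear xmax 0.0752
t 18.4 TCP_r mm [-46.3   0.9  36.9] tilt 74.98 head 14.71 tipbot [-13.   1. -95.] F [-1.5 -0.5 -0.6] M [-0.25  1.02  0.02] w 0.0501 q [ 0.72  0.28 -0.82  0.47 -0.26 -0.91]
```

View pics/d8.png

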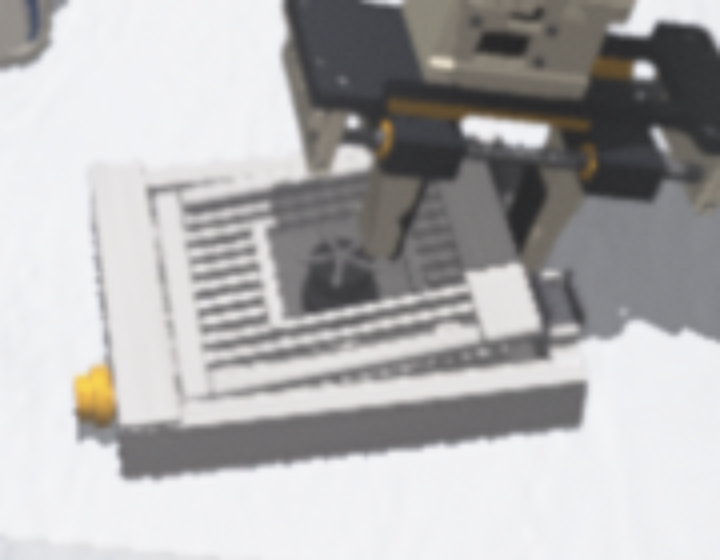

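The grid is at 7.5°, its front just above the catches at crop (560,300). I'll open the jaws in small steps so the outer finger retreats and the front settles onto the catch noses.

>>> drive_tool(targets=[[0,0,0,0,0,0],[0,0,0,0,0,0]], claw=0.58)

```text
t: 18.7
eef_pos: [0.5478, 0.1961, 0.037]
ee_rot: [-2.879, 0.0, -1.314]
force: [-0.6, -0.0, -0.8]
width: 0.0511
```

>>> drive_tool(targets=[[0,0,0,0,0,0],[0,0,0,0,0,0]], claw=0.595)

```text
t: 18.95
eef_pos: [0.5477, 0.1959, 0.0369]
ee_rot: [-2.879, 0.0, -1.314]
force: [-0.4, -0.3, -0.4]
width: 0.052
```

>>> drive_tool(targets=[[0,0,0,0,0,0],[0,0,0,0,0,0]], claw=0.61)

```text
t: 19.2
eef_pos: [0.5476, 0.1959, 0.0368]
ee_rot: [-2.879, 0.0, -1.314]
force: [0.3, 1.0, -0.1]
width: 0.0533
```

>>> drive_tool(targets=[[0,0,0,0,0,0],[0,0,0,0,0,0]], claw=0.63)

```text
t: 19.45
eef_pos: [0.5476, 0.1958, 0.0368]
ee_rot: [-2.879, 0.0, -1.314]
force: [-0.4, 0.0, 0.6]
width: 0.0552
```

```bash
python3 beta.py; python3 rel.py
```

```text
grid score 0.92 beta 7.6 front: x -0.0717 zmax 0.0512 rear xmax 0.074
t 19.55 TCP_r mm [-46.4   1.   36.9] tilt 74.98 head 14.72 tipbot [-13.1   1.  -95. ] F [ 0.5 -0.5  0.1] M [-0.27  0.82 -0.02] w 0.0553 q [ 0.72  0.28 -0.82  0.47 -0.26 -0.91]
```

The tilt is unchanged at 7.6°, so the grid is resting on the catch noses. I'll withdraw, shut the fingers and set up to press.

>>> drive_tool(targets=[[0,0,0,0,0,0],[0,0,0,0,0,0],[0,0,0,0,0,0]], claw=0.78)

```text
t: 19.92
eef_pos: [0.5476, 0.1959, 0.0368]
ee_rot: [-2.879, 0.0, -1.314]
force: [0.3, -0.1, -0.3]
width: 0.0679
```

>>> drive_tool(targets=[[0,0,0.3,0,0,0],[0,0,0.5,0,0,0],[0,0,0.5,0,0,0],[0,0,0,0,0,0]])

```text
t: 20.42
eef_pos: [0.5485, 0.1969, 0.0905]
ee_rot: [-2.876, 0.002, -1.314]
force: [0.2, -0.3, -0.6]
width: 0.0683
```

>>> drive_tool(targets=[[0,0,0,-0.25,0.95,0],[0,0,0,-0.25,0.95,0],[0,0,0,-0.13,0.5,0],[0,0,0,0,0,0],[0,0,0,0,0,0]], claw=0.0)

```text
t: 21.05
eef_pos: [0.547, 0.1951, 0.0879]
ee_rot: [-3.14, -0.001, -1.315]
force: [-0.5, -0.3, 0.1]
width: 0.0238
```

```bash
python3 beta.py; python3 rel.py; python3 go.py -64 0 65 90;python3 go.py -64 0 31 90
```

```text
grid score 0.76 beta 7.4 front: x -0.0728 zmax 0.051 rear xmax 0.0763
t 21.15 TCP_r mm [-47.2   0.6  88.5] tilt 89.87 head 3.15 tipbot [-48.9   0.6 -47.5] F [ 0.  -0.1  0.4] M [-0.03  0.02 -0.01] w 0.0156 q [ 0.68  0.33 -0.38  0.   -0.86 -0.43]
cmd [-0.402, -0.122, -0.587] [-0.001, 0.022, -0.0] | ik cost 0.0 [ 0.69  0.34 -0.44  0.   -0.8  -0.43]
cmd [-0.402, -0.122, -1.437] [-0.001, 0.022, -0.0] | ik cost 0.0 [ 0.69  0.38 -0.47  0.   -0.72 -0.43]
```

>>> drive_tool(targets=[[-0.2,-0.06,-0.15,0,0,0],[-0.2,-0.06,-0.2,0,0,0],[0,0,-0.23,0,0,0],[0,0,0,0,0,0],[0,0,0,0,0,0]])

```text
t: 21.78
eef_pos: [0.5319, 0.1912, 0.0656]
ee_rot: [-3.139, -0.0, -1.314]
force: [0.7, -0.3, 0.7]
width: 0.0004
```

```bash
python3 rel.py
```

```text
t 21.775 TCP_r mm [-62.8   0.5  65.6] tilt 89.86 head 12.03 tipbot [-64.4   0.4 -70.4] F [ 0.7 -0.3  0.7] M [-0.03  0.01  0.01] w 0.0004 q [ 0.69  0.34 -0.44  0.   -0.8  -0.44]
```

>>> drive_tool(targets=[[0,0,-0.15,0,0,0],[0,0,-0.1,0,0,0],[0,0,-0.05,0,0,0],[0,0,-0.05,0,0,0],[0,0,0,0,0,0]])

```text
t: 22.4
eef_pos: [0.5316, 0.191, 0.0515]
ee_rot: [-3.139, -0.0, -1.314]
force: [-0.3, -0.2, 0.1]
width: 0.0008
```

>>> drive_tool(targets=[[0,0,-0.05,0,0,0],[0,0,-0.05,0,0,0],[0,0,-0.05,0,0,0],[0,0,-0.05,0,0,0],[0,0,0,0,0,0]])

```text
t: 23.02
eef_pos: [0.5324, 0.1915, 0.0443]
ee_rot: [-3.138, 0.0, -1.314]
force: [1.3, -0.2, 5.6]
width: 0.0008
```

>>> drive_tool(targets=[[0,0,-0.05,0,0,0],[0,0,-0.05,0,0,0],[0,0,-0.05,0,0,0],[0,0,-0.04,0,0,0],[0,0,0,0,0,0]])

```text
t: 23.65
eef_pos: [0.531, 0.1907, 0.0355]
ee_rot: [-3.141, -0.0, -1.315]
force: [0.1, -0.1, 0.1]
width: 0.0004
```

>>> drive_tool(targets=[[0,0,-0.04,0,0,0],[0,0,-0.03,0,0,0],[0,0,-0.03,0,0,0],[0,0,0,0,0,0]])

```text
t: 24.15
eef_pos: [0.5314, 0.1909, 0.0323]
ee_rot: [-3.14, -0.0, -1.314]
force: [-1.7, -0.5, 5.0]
width: 0.0009
```

```bash
python3 rel.py; python3 beta.py
```

```text
t 24.15 TCP_r mm [-63.3   0.3  32.3] tilt 89.88 head 11.52 tipbot [ -65.     0.3 -103.7] F [-1.7 -0.5  5. ] M [-0.25  0.73 -0.04] w 0.0009 q [ 0.69  0.38 -0.47  0.   -0.72 -0.44]
grid score 0.89 beta -0.2 front: x -0.0727 zmax 0.0355 rear xmax 0.075
```

The force dropped as the catches passed, and the grid now measures flat (-0.2°). One slightly firmer push, then withdraw and check.

>>> drive_tool(targets=[[0,0,-0.025,0,0,0],[0,0,0,0,0,0]])

```text
t: 24.5
eef_pos: [0.5315, 0.1909, 0.0322]
ee_rot: [-3.139, -0.0, -1.314]
force: [-6.3, -0.8, 13.8]
width: 0.0004
```

>>> drive_tool(targets=[[0,0,0.2,0,0,0],[0,0,0.8,0,0,0],[0,0,1,0,0,0],[0,0,1,0,0,0],[0.3,-0.5,0.8,0,0,0]])

```text
t: 25.12
eef_pos: [0.5438, 0.1718, 0.1851]
ee_rot: [-3.137, 0.001, -1.312]
force: [1.0, -0.3, 0.2]
width: 0.0005
```

>>> drive_tool(targets=[[0.5,-1,0.2,0,0,0],[0.5,-1,0,0,0,0],[0.5,-1,0,0,0,0],[0,0,0,0,0,0]])

```text
t: 25.62
eef_pos: [0.6044, 0.0486, 0.1907]
ee_rot: [-3.14, -0.0, -1.318]
force: [-0.4, 0.1, 0.4]
width: 0.0007
```

```bash
python3 beta.py; python3 - <<'E'
from h import *
import plan
st()
n="side"; p,d=arm.grab_frame(n); P=cloud(n,d,np.ones(d.shape,bool)); Q=R.from_euler("z",-plan.psi).apply(P-plan.seat)
for y in(.041,-.041):
    m=Q[(abs(Q[:,1]-y)<.012)&(Q[:,0]>-.1)&(Q[:,0]<-.06)]; h=m[m[:,2]>.036]; print("catch",y,len(h),"x",h[:,0].min().round(4),h[:,0].max().round(4),"z",h[:,2].max().round(4))
for x in(-.06,.06):
  for y in(.045,-.045):
    m=Q[(abs(Q[:,1]-y)<.012)&(abs(Q[:,0]-x)<.008)]; print(x,y,"top z",np.percentile(m[:,2],80).round(4))
a=cv2.resize(p[300:420,250:420,::-1],None,fx=4.5,fy=4.5); cv2.imwrite("pics/f1.png",a)
for t in("grid","grid_front","rinser_seat"): print(t,[(w(n,q["point"]).round(4),round(q["score"],2)) for q in arm.landmark_of(t,n)[:1]])
n="scene"; p,d=arm.grab_frame(n)
cv2.imwrite("pics/f2.png",cv2.resize(p[180:400,180:500,::-1],None,fx=2.4,fy=2.4))
for t in("board","ball_valve","milk_pitcher","spray_bottle","grid"): print(t,[(w(n,q["point"]).round(4),round(q["score"],2)) for q in arm.landmark_of(t,n)[:1]])
E
```

```text
grid score 0.61 beta -0.0 front: x -0.0726 zmax 0.0356 rear xmax 0.0753
{'t': 25.725, 'q': [0.4059, 0.2698, -0.1999, 0.0001, -1.0991, -0.1509], 'eef_pos': [0.6036, 0.0506, 0.1908], 'ee_rot': [-3.1396, 0.0002, -1.3157], 'force': [0.4477, 0.5384, 0.706], 'moment': [0.0504, 0.0436, -0.0061], 'width': 0.0002}
catch 0.041 155 x -0.095 -0.0727 z 0.0502
catch -0.041 137 x -0.0947 -0.0633 z 0.0512
-0.06 0.045 top z 0.0337
-0.06 -0.045 top z 0.0349
0.06 0.045 top z 0.032
0.06 -0.045 top z 0.0331
grid [(array([0.5953, 0.2057, 0.0276]), 0.87)]
grid_front [(array([0.5138, 0.1882, 0.0299]), 0.55)]
rinser_seat [(array([0.5927, 0.2061, 0.0269]), 0.94)]
board [(array([ 0.6727, -0.1782,  0.0165]), 0.63)]
ball_valve [(array([ 0.562 , -0.0084, -0.0027]), 0.81)]
milk_pitcher [(array([ 0.7976, -0.1149,  0.0034]), 0.71)]
spray_bottle [(array([ 0.8009,  0.0294, -0.003 ]), 0.57)]
grid [(array([0.5963, 0.2156, 0.028 ]), 0.84)]
```

View pics/f1.png

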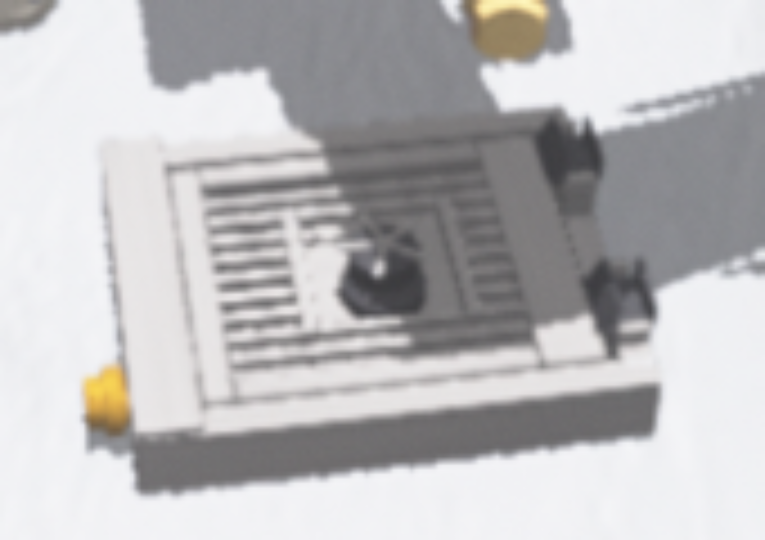

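View pics/f2.png

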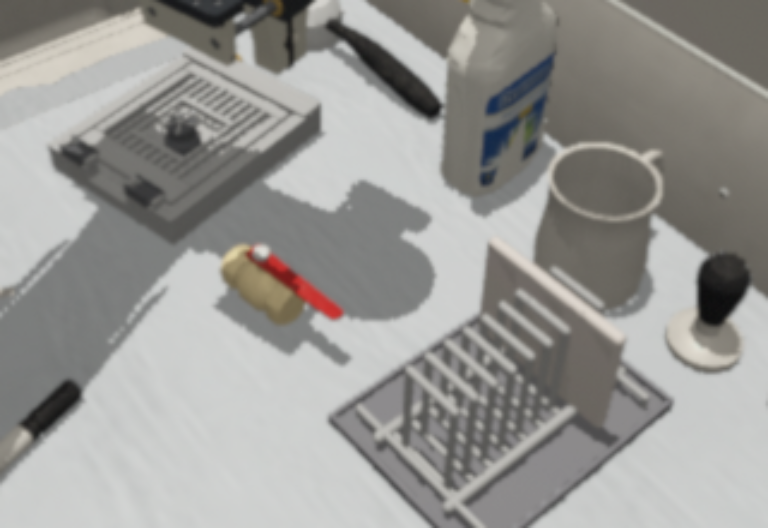

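Both images show the grid flush in the tray, with both catches over its front edge at f1 (572,165) and (625,310) and everything else in place. I'll compare the catch depths with the starting frame to confirm they have sprung back.

```bash
python3 - <<'E'
from h import *
import plan
for n in("side","scene"):
  new=arm.grab_frame(n)[1]
  for l,d in(("start",np.load(n+"0.npz")["d"]),("now",new)):
    Q=R.from_euler("z",-plan.psi).apply(cloud(n,d,np.ones(d.shape,bool))-plan.seat)
    for y in(.041,-.041):
        h=Q[(abs(Q[:,1]-y)<.013)&(Q[:,0]>-.115)&(Q[:,0]<-.055)&(Q[:,2]>.041)]; print(n,l,y,len(h),np.percentile(h[:,0]*1000,[5,50,95]).round(1))
E
```

```text
side start 0.041 87 [-94.6 -79.5 -75.1]
side start -0.041 75 [-93.5 -78.8 -74.4]
side now 0.041 86 [-94.5 -79.4 -75.4]
side now -0.041 75 [-93.6 -78.5 -74.4]
scene start 0.041 38 [-94.  -91.9 -77. ]
scene start -0.041 43 [-93.9 -91.3 -77. ]
scene now 0.041 36 [-94.1 -91.9 -76.9]
scene now -0.041 41 [-93.6 -92.  -77. ]
```

Both catches are back at their starting position to within 0.7 mm, so I'll hand in.

```bash
python3 -c "
from station import arm
print(arm.job_done())"
```

```text
the job is handed in; nothing more can be done
None
```

The drip grid is back in the pitcher rinser, skirts down and lying flat, with both spring catches snapped back over its front. I handed the job in at about 26 s on the robot's clock, with the arm clear of everything.

**How it went:** I lifted the grid out of the rack and hooked its tongues under the rear lip at a 64° tilt, because the arm could not reach shallower angles there. I then opened the jaws slightly and lowered the front in small steps, resting it on the outer finger until it sat on the catch noses at about 7.5°. Last, I pressed the front down with the fingers shut. The force dropped away at about 35 mm as the catches passed. I finished with a firm push of about 14 N.

**Last checks:**
- **Grid:** the fitted tilt is 0.0°, and it looks flush with the tray walls in both final pictures. Corner heights read 32–35 mm against a nominal 32 mm, which is within depth-camera error.
- **Catches:** both are within 0.7 mm of their starting positions in both camera views.
- **Other objects:** the board, valve, pitcher and spray bottle are within 4 mm of their first readings, which is the detector's own error.
- **Disagreements:** the scene camera's detector put the grid's centre about 9 mm to the left of the seat. The side camera, the depth data and the pictures all show it seated, so I took that as a detector error. The side camera's reading of the grid's front edge was also a few millimetres off, with a low score.

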